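# Fish a dropped specimen ring out of the balance's draught guard with the hook rod

## Robot

A 6-joint arm with a two-finger parallel gripper is mounted at the origin on the work surface. World frame = base frame: x ahead of the robot, y to its left, z up, the work surface at z = 0. Lengths are in mm, angles in rad, forces in N, time in s.
With the tool pointing down it reaches from about 350 to 975 mm from the base axis. Payload 4.9 kg.
Tool frame: the origin (TCP) lies midway between the tips of the shut fingers; the grasp point (between the pads) lies 19 mm behind it (tcp_to_grasp is the distance from the TCP to the grasp point, in mm); z points along the fingers, y is the direction in which the jaws open and shut (so a half turn about z gives the same grasp; the last joint's range is limited). The gripper opens to 85 mm and grips with 20 to 120 N. Pads are 22 mm wide; open, the fingers measure 114 mm over their backs; the gripper's body (76 mm by 85 mm) begins 54 mm behind the grasp point. The pads swing forward as they close: fully open they stand 13 mm farther back than shut.
Start: joints at [-1.232, 0.053, 1.613, -0, 1.476, -0.119], TCP at [276.227, -560.625, 231.304] pointing down, gripper open.
Joint ranges: [-3.01, 3.01], [-1.01, 2.22], [0.06, 2.58], [-1.02, 4.17], [0.09, 2.62], [-3.14, 3.14]. Speed limits (rad/s): [2.57, 2.57, 3.14, 3.14, 3.14, 3.14].

## Interface

Orientations are given as a unit quaternion [w, x, y, z].
In Python, from plant import * gives the robot as it stands.
- The arm moves only by the tool jog_arm, never from a script. Its argument "commands" is a list of rows, each a list of 7 numbers: the closure, from -1 (fully open) to 1 (shut), so that 0 is half open, then the shift along the tool's x, y, z in cm, then the turn, a rotation vector about the tool's x, y, z in rad. In form: [[fingers, x, y, z, ax, ay, az], ...]. A call has exactly 8 rows; each row shifts and turns the commanded pose from where the row before left it, along the tool's axes as they then stand; what a row does not reach is not made up. A row lasts 1/10 s, in which the tool goes at most 50 mm and 8.59 degrees, less where a joint would pass 70% of its speed; a pose out of reach is approached as far as the arm can. A call is refused whole if a number of a shift passes 5 or a number of a turn 0.15, either way. A call with a gripper value outside its range is refused whole. The fingers move at their own pace and stop on an object; "force" is the grip in N (left out, the last holds). Time passes only in rows, so rows that do not move let the fingers close, or fill a call up. It gives the time, the measured TCP pose, the force and the opening at its end, in the units of the state.
- state(): the state, without advancing time (a new reading comes with each control period).
- capture(name): name is "scene" or "top" or "wrist"; returns the picture (384x512x3 uint8, red, green, blue); there is no depth.
- camera_info(name): a dict with "fx", "fy", "cx", "cy" (pixels), "rvec" (rotation vector, rad) and "tvec" (3), from world to camera coordinates, as OpenCV has them. Camera axes: x right, y down, z forward; pixel columns grow to the right and rows downward; lengths in mm; the calibration is good to about 2 mm. A picture is of the moment at which its call begins: read the wrist's pose just before it. camera_info takes no time and is no camera call; for the wrist camera it gives the pose at the moment of the call.
- job_done(): hands the job in, once; it reports no verdict.
The state is a dict: "clock": time; "joint_pos": joint angles; "dq": joint speeds; "joint_torque": joint torques, N m; "tool_pos": TCP position; "orientation": TCP orientation; "contact_force": force on the tool from outside, world axes, zero at the start; "wrist_torque": the same for the moment, N m; "gripper_width": finger opening in mm.
Only numpy, scipy, OpenCV 4.12 (cv2) and the standard library are available. Lean on these libraries where they do the work, as an engineer would, in place of code of your own. Each camera call takes 0.05 s, during which the arm holds its last target.

## Task

The brass specimen ring has dropped onto the bench under the fixed clear draught guard, in front of the balance. Take the hook rod from its rest, reach it in under the guard and draw the ring out along the bench to the open bench in front of the mouth, without touching the ring with the gripper while it is still under the guard; then put the rod back in its rest, pick the ring up and lay it flat on the floor of the steel tray. Leave the balance, the two lidded tins and the amber jar where they stand.

Things in the scene. Friction and masses are not known exactly. Their poses are not given: they have to be found in the camera images.
- guard: Fixed clear box in a white frame, 480 deep, 400 wide, 280 tall (mm), no floor, open only on one upright side, the mouth. Origin: on the bench, middle of the mouth's outer face. x points level into the guard, y along the mouth, z up. Mouth free for |y| < 184 and z < 264; the bar over it is 16 mm square. Under it only a hand leaning back out of the mouth, 35 to 45 deg from vertical, finds room.
- ring_center (a point): Centre, half-way up, of the loose brass specimen ring: 60 mm outside diameter, 44 mm bore, 25 mm high, 0.17 to 0.31 kg, lying flat. It starts 145 to 175 mm inside the guard's mouth, within 40 mm of its middle line. The hook can be let down into the bore and pull on its near wall.
- rod_grip (a point): Middle of the grip of the loose 85 g hook rod. Axes: x along the rod to the hook. Blue handle, x -40 to +55 mm, 16 mm thick (y), 20 mm tall (z); round steel shank 7 mm thick on to x = 155, there turned square down (-z) into a 34 mm hook end. In its rest the rod slopes 22 deg below level, handle high, hook end pointing down; also a good slope to work at.
- rod_tip (a point): Centre of the round end (3.5 mm radius) of the hook, at x = 155, y = 0, z = -34 mm from the grip point in the rod's own axes.
- rod_rest: Fixed rest: white base 125 x 66 mm, two aluminium posts with flared notches open upward. The high post carries the handle 23 to 39 mm behind the grip point, the low one the shank 56 to 62 mm ahead of it and stops the handle's front face. Origin on the bench under the seated grip point; x level, the way the seated rod points; z up. The rod lifts straight up out of it and goes straight down into it.
- rest_seat (a point): Where the rod's grip point stands when the rod is in its rest, 115 mm above the bench; rest's axes (x level, so the seated rod's x axis is pitched 22 degrees down from this x).
- tray: Fixed open stainless-steel tray, 325 (x) x 200 (y) x 45 mm tall, walls and floor 4 mm. Origin on the bench under its centre. The two tins stand in its +x half; the -x half is free.
- tray_floor (a point): Centre of the tray's inner floor, 4 mm above the bench, tray's axes.
- tin_a_center (a point): Middle, half-way up, of a loose lidded aluminium tin (plain lid), 64 mm diameter, 44 mm tall, standing in the tray. Leave alone.
- tin_b_center (a point): The same of the tin with the green lid. Leave alone.
- balance_center (a point): Middle, 25 mm above the bench, of the white compact balance (200 mm deep, 150 mm wide, 50 mm tall, round steel pan) standing loose in the back of the guard; its front edge is at least 45 mm behind the ring. Leave alone.
- jar_center (a point): Middle, half-way up, of a loose amber jar, 68 mm diameter, 110 mm tall, on the bench to the far side of the work. Leave alone.
Things that resemble listed ones, but are neither listed nor needed, are in the scene too. What is shaped like the rod_rest but pink or turquoise is not meant.

How it is judged (in metres and radians):
On the way, in this order (a step that is already met when the one before it is completed fails the run):
1. the ring has been drawn out onto the open bench in front of the guard's mouth, lying flat on the bench, before the gripper takes it (x of ring_center in the frame of guard below -0.035 m and height (world z) of ring_center below 0.02 m and contact force between the fingers and ring below 0.2 N), for 0.2 s.
2. the hook rod is back in its rest and let go (distance between rod_grip and rest_seat below 0.02 m and contact force between the fingers and hook_rod below 0.1 N), for 0.2 s.
At the end, for the whole second after the job is handed in: The ring lies flat (within 7 degrees) on the tray's inner floor and at rest; the hook rod lies at rest back in its rest, its grip point within 20 mm of the seat; both are let go (x of ring_center in the frame of tray between -0.135 and 0.135 m and y of ring_center in the frame of tray between -0.07 and 0.07 m and height (world z) of ring_center below 0.022 m and angle between the z axis of ring and the z axis of tray, either way round below 0.12 rad and linear speed of each of ring, hook_rod below 0.02 m/s and distance between rod_grip and rest_seat below 0.02 m and angle between the y axis of hook_rod and the y axis of rod_rest, either way round below 0.2 rad); the robot touches nothing.
It fails at once if the gripper or arm touches the ring while the ring is still under the guard (x of ring_center in the frame of guard above 0 m and contact force between any of the fingers, the arm and ring above 0.3 N).
It fails at once if the balance is moved by more than 5 mm (distance of balance_center from where it was at the start of the episode above 0.005 m).
It fails at once if a tin is moved by more than 10 mm (distance of any of tin_a_center, tin_b_center from where it was at the start of the episode above 0.01 m).
It fails at once if the jar is moved by more than 10 mm (distance of jar_center from where it was at the start of the episode above 0.01 m).
It also fails if it takes over 62 s, if anything falls off the work surface, if the arm or the gripper's body presses on something with over 40 N, if the wrist force passes 120 N, or if a joint passes its speed limit or range.

## Working session

There is one attempt and no reset: what is moved stays moved. The work goes in short steps, Python scripts to look and compute and a tool call to move; the robot and the scene stay as the last step left them, time stands still between calls to the robot, and variables do not carry over. Pictures are saved under pics/ and viewed, and the job is handed in when it is done.

Besides the shell and the picture viewer there is one more tool, called as a command line: name --pt "numbers of a row" for each row, then --argument value for the rest. jog_arm: Moves the arm, as the interface text tells. Its arguments: {"type":"object","properties":{"commands":{"type":"array"},"force":{"type":"number"}},"required":["commands"]}

```bash
ls; mkdir -p pics; python3 - <<'E'
from plant import *
import cv2
print(state())
for n in ["scene","top","wrist"]:
    im=capture(n); cv2.imwrite(f"pics/{n}0.png",im[:,:,::-1]); print(n,camera_info(n))
E
```

```text
pics
{'clock': 0.0, 'joint_pos': array([-1.23201023e+00,  5.33259281e-02,  1.61430340e+00,  1.04435718e-05,
        1.47601136e+00, -1.19004282e-01]), 'dq': array([-0.0008087 ,  0.00022265,  0.00032028, -0.00024932,  0.00145873,
       -0.00063636]), 'joint_torque': array([ 8.99752176e-04, -3.93669105e+01, -3.70182252e+01, -2.25195248e-05,
        7.08070263e-03, -2.17411156e-06]), 'tool_pos': array([ 276.01927112, -560.04614613,  230.07658913]), 'orientation': array([-1.01841108e-03,  9.73917276e-01,  2.26901060e-01, -1.07137413e-04]), 'contact_force': array([ 0.57446397,  0.37973116, -0.03441803]), 'wrist_torque': array([ 0.03836006,  0.01423141, -0.00785312]), 'gripper_width': 85.54229036898653}
scene {'fx': 476.1311754852044, 'fy': 476.1311754852044, 'cx': 245.59504476223591, 'cy': 189.06847860668995, 'rvec': array([ 2.32644024,  0.59184891, -0.25087818]), 'tvec': array([-443.93409212, -116.67423852, 1947.15631783])}
top {'fx': 475.3653031416688, 'fy': 475.3653031416688, 'cx': 245.18973882619744, 'cy': 190.3537861130727, 'rvec': array([ 2.21975353, -1.99389544,  0.20945662]), 'tvec': array([ -25.55745456,  512.3922245 , 1629.46343418])}
wrist {'fx': 319.89703763830266, 'fy': 319.89703763830266, 'cx': 254.86384080924861, 'cy': 192.18649509590543, 'rvec': array([-2.43968881,  1.51746735,  0.23465318]), 'tvec': array([-623.75046833,  -38.68300477,  378.33069966])}
```

View pics/scene0.png

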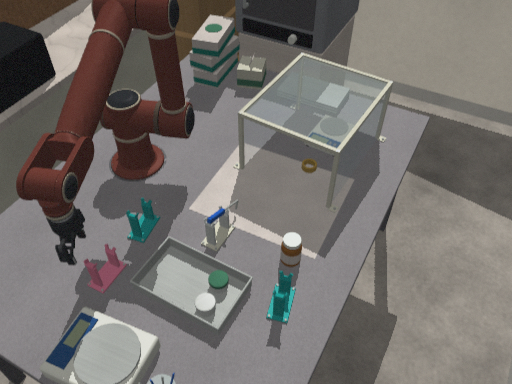

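View pics/top0.png

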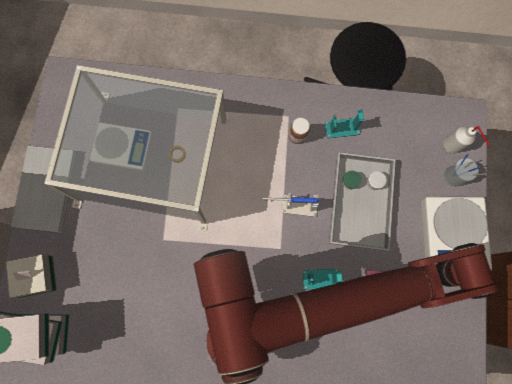

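View pics/wrist0.png

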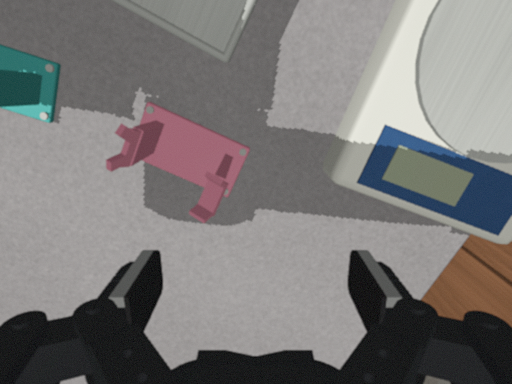

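The scene view shows the rod with its blue handle in the white rest at about (217,225), and the brass ring under the guard at (309,166). In the top view they're at (295,202) and (178,154). The look-alike rests are pink and turquoise. Next I'll take close crops.

```bash
cat > h.py <<'E'
import numpy as np, cv2, json
from plant import *
from scipy.spatial.transform import Rotation as R
def cam(n):
    c=camera_info(n); K=np.array([[c['fx'],0,c['cx']],[0,c['fy'],c['cy']],[0,0,1.]])
    return K,R.from_rotvec(c['rvec']).as_matrix(),np.array(c['tvec'])
def plane(n,uv,z):
    K,Rm,t=cam(n); d=Rm.T@np.linalg.inv(K)@np.array([uv[0],uv[1],1.]); o=-Rm.T@t
    return o+d*(z-o[2])/d[2]
def ray(n,uv):
    K,Rm,t=cam(n); d=Rm.T@np.linalg.inv(K)@np.array([uv[0],uv[1],1.]); return -Rm.T@t,d/np.linalg.norm(d)
def tri(n1,a,n2,b):
    o1,d1=ray(n1,a);o2,d2=ray(n2,b)
    s=np.linalg.lstsq(np.c_[d1,-d2],o2-o1,rcond=None)[0]
    p,q=o1+s[0]*d1,o2+s[1]*d2
    return (p+q)/2,np.linalg.norm(p-q)
def proj(n,p):
    K,Rm,t=cam(n); q=K@(Rm@np.array(p,float)+t); return q[:2]/q[2]
def crop(im,x0,y0,x1,y1,s,name):
    cv2.imwrite(name,cv2.resize(im[y0:y1,x0:x1],None,fx=s,fy=s,interpolation=cv2.INTER_CUBIC))
E
python3 - <<'E'
from h import *
s=cv2.imread('pics/scene0.png');t=cv2.imread('pics/top0.png')
crop(s,190,190,260,260,8,'pics/c1.png')
crop(t,250,170,340,230,8,'pics/c2.png')
crop(t,40,60,240,240,4,'pics/c3.png')
crop(s,230,40,400,220,4,'pics/c4.png')
E
```

```text
(no output)
```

View pics/c1.png

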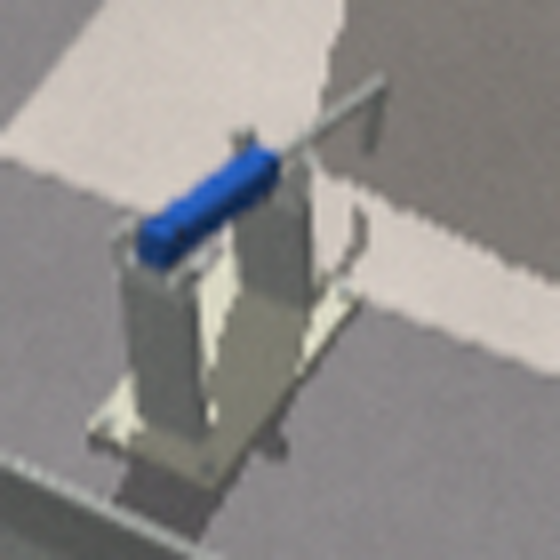

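View pics/c2.png

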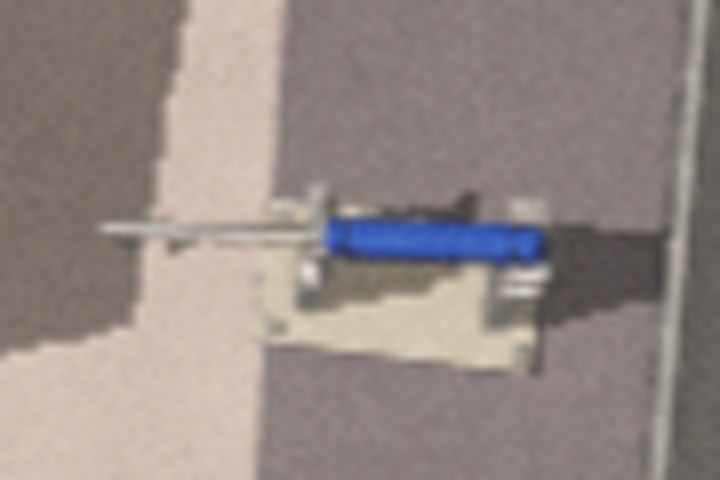

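View pics/c3.png

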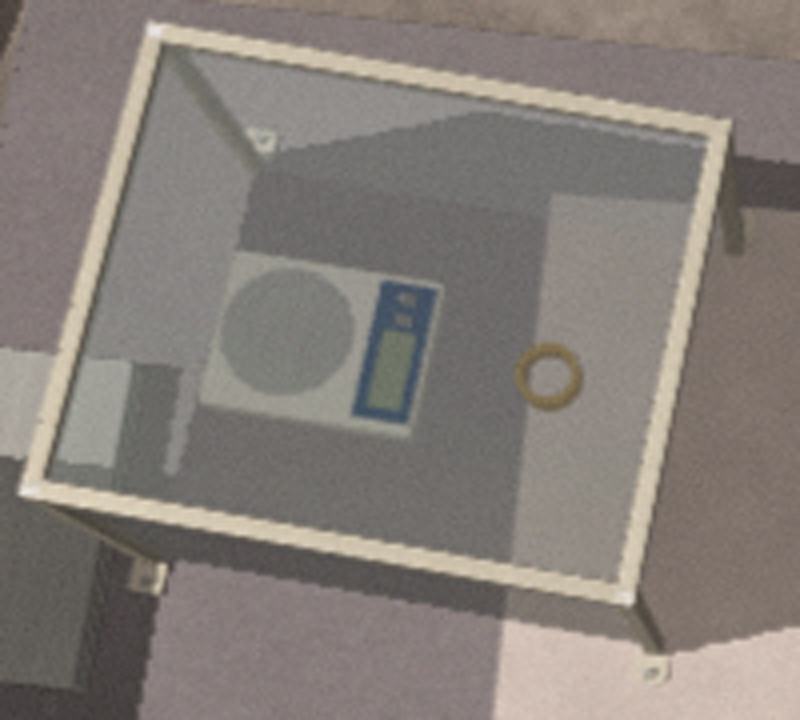

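View pics/c4.png

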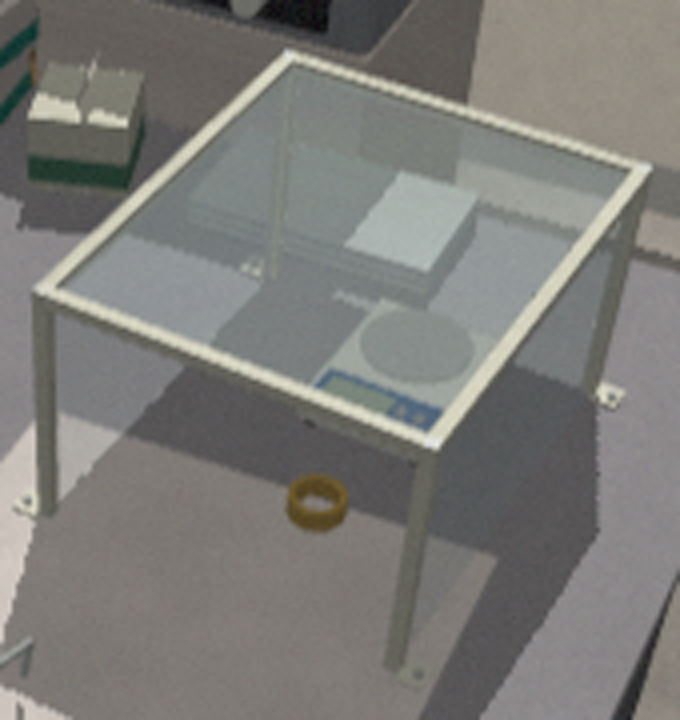

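```bash
python3 - <<'E'
from h import *
np.set_printoptions(precision=1,suppress=True)
T=[(222.5,90.5),(197.5,209.5),(46.2,182.5),(78,67)]
S=[(338,151.2),(239.5,112.7),(302,53.7),(392,82)]
P=[]
for a,b in zip(T,S):
    p,e=tri('top',a,'scene',b); P.append(plane('top',a,280)); print(p,e,plane('top',a,280),plane('scene',b,280))
P=np.array(P); m=(P[0]+P[1])/2; 
print('widths',np.linalg.norm(P[0]-P[1]),np.linalg.norm(P[1]-P[2]),np.linalg.norm(P[2]-P[3]),np.linalg.norm(P[0]-P[3]))
x=(P[2]+P[3]-P[0]-P[1]);print('mouth',m,'yaw',np.degrees(np.arctan2(x[1],x[0])), 'yaw from mouth',np.degrees(np.arctan2(P[1,1]-P[0,1],P[1,0]-P[0,0]))+90)
top=cv2.imread('pics/top0.png');sc=cv2.imread('pics/scene0.png')
# ring mask
for n,im,box in(('top',top,(150,130,205,180)),('scene',sc,(295,150,325,180))):
    h=cv2.cvtColor(im,cv2.COLOR_BGR2HSV);x0,y0,x1,y1=box
    mk=cv2.inRange(h,(12,90,40),(30,255,255));ys,xs=np.nonzero(mk[y0:y1,x0:x1]);
    print(n,'ring',xs.min()+x0,xs.max()+x0,ys.min()+y0,ys.max()+y0,xs.size)
    uv=((xs.min()+xs.max())/2+x0,(ys.min()+ys.max())/2+y0); print(plane(n,uv,12.5))
    # blue handle
    mk=cv2.inRange(h,(105,140,60),(130,255,255)); 
    bx=(280,185,325,215) if n=='top' else (195,200,235,235)
    x0,y0,x1,y1=bx; sub=mk[y0:y1,x0:x1]; ys,xs=np.nonzero(sub); c=np.c_[xs+x0,ys+y0].astype(np.float32)
    mu=c.mean(0);r=cv2.minAreaRect(c);print(n,'handle',mu,r,len(c))
E
```

```text
[782.2 132.3 278.4] 1.538010201914351 [780.8 131.7 280. ] [783.1 131.3 280. ]
[393.2 164.1 273.4] 3.5186863211455663 [390.7 162.2 280. ] [398.6 158.1 280. ]
[426.9 637.8 270.2] 2.3743587807064377 [424.2 632.5 280. ] [433.6 623.7 280. ]
[817.5 609.5 270.3] 4.713883843711836 [810.9 603.8 280. ] [821.3 597.5 280. ]
widths 391.2606456234562 471.5144950833183 387.754847146846 473.03373172443355
mouth [585.8 147.  280. ] yaw 86.14682119801873 yaw from mouth 265.5335365941361
top ring 170 183 146 160 41
[633.2 296.7  12.5]
top handle [304.1 199.6] ((304.0, 200.0), (4.0, 26.0), 90.0) 103
scene ring 302 316 159 172 147
[635.  291.3  12.5]
scene handle [215.7 215.3] ((215.51998901367188, 215.36000061035156), (5.200000762939453, 20.000003814697266), 53.13010025024414) 101
```

```bash
python3 - <<'E'
from h import *
np.set_printoptions(precision=1,suppress=True)
p,e=tri('top',(304.1,199.6),'scene',(215.7,215.3));print('handle mid surface',p,e)
# handle ends / hook corner, top & scene
def c1(a):return (a[0]/8+190,a[1]/8+190)
def c2(a):return (a[0]/8+250,a[1]/8+170)
for n,a,b in (('back',(150,240),(546,243)),('front',(268,165),(330,240)),('corner',(380,82),(100,228))):
    print(n,tri('scene',c1(a),'top',c2(b)))
# base of rest corners, z~ few mm
for b in ((270,340),(535,370)): print('base',plane('top',c2(b),8))
for b in ((90,435),(210,487),(355,295)): print('base s',plane('scene',c1(b),5))
# tray corners rim z=45 top
for a in ((338,153),(395,156),(388,248),(332,243)): print('tray',plane('top',a,45))
s=state();print(R.from_quat(np.roll(s['orientation'],-1)).as_matrix())
K,Rm,t=cam('wrist');o=-Rm.T@t;M=R.from_quat(np.roll(s['orientation'],-1)).as_matrix()
print('cam in tool',M.T@(o-s['tool_pos']));print(M.T@Rm.T)
E
python3 -c "
import cv2;t=cv2.imread('pics/top0.png');cv2.imwrite('pics/c5.png',cv2.resize(t[100:260,280:420],None,fx=4,fy=4,interpolation=cv2.INTER_CUBIC))"
```

```text
handle mid surface [ 489.8 -174.5  110.2] 0.08870058767750987
back (array([ 489.3, -218.5,  131.6]), np.float64(3.4975811406693946))
front (array([ 490.1, -131.1,   89. ]), np.float64(5.5814128848342))
corner (array([491.3, -33.9,  48.3]), np.float64(2.1675136407960975))
base [ 455.4 -116.6    8. ]
base [ 454.6 -236.3    8. ]
base s [ 462.5 -237.4    5. ]
base s [ 522.4 -236.4    5. ]
base s [ 525. -116.    5.]
tray [ 687.1 -289.6   45. ]
tray [ 698.  -495.3   45. ]
tray [ 363.7 -485.2   45. ]
tray [ 360.2 -290.6   45. ]
[[ 0.9  0.4 -0. ]
 [ 0.4 -0.9  0. ]
 [ 0.  -0.  -1. ]]
cam in tool [  76.9   -0.7 -141.7]
[[-0.  -1.  -0.3]
 [ 1.  -0.   0. ]
 [-0.  -0.3  1. ]]
```

View pics/c5.png

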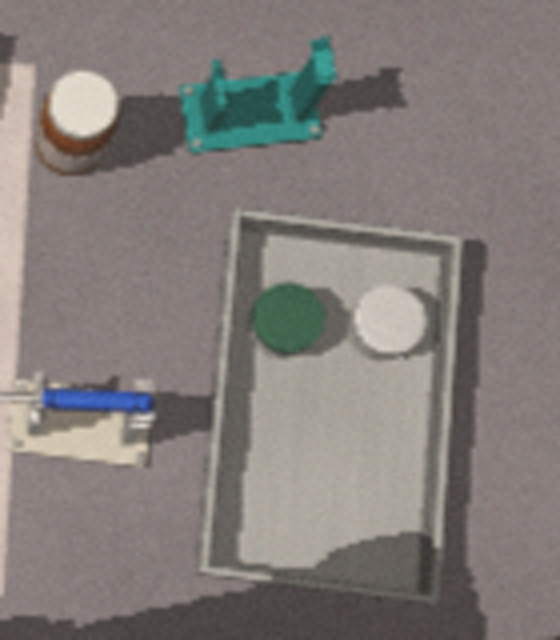

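```bash
cat >> h.py <<'E'
def Rq(q): return R.from_quat(np.roll(q,-1))
def pose_R(lean,yawx=90.0,roll=0):  # tool x heading yawx (deg), z tilted toward x by lean
    a=np.radians(yawx); X=np.array([np.cos(a),np.sin(a),0]); Z=np.array([0,0,-1.]); Y=np.cross(Z,X)
    return R.from_matrix(np.c_[X,Y,Z])*R.from_rotvec([0,np.radians(lean),0])
def rows(p0,R0,p1,R1,n,pad=0):
    """equal rows from pose0 to pose1; prints cm/rad per row rounded, and end"""
    rv=(R0.inv()*R1).as_rotvec(); out=[]; p=np.array(p0,float); Rc=R0
    for i in range(n):
        k=n-i
        d=Rc.inv().apply((np.array(p1)-p)/k)/10; w=(Rc.inv()*R1).as_rotvec()/k
        d=np.round(d,2); w=np.round(w,3); out.append([*d,*w])
        p=p+Rc.apply(d*10); Rc=Rc*R.from_rotvec(w)
    for o in out: print([float(v) for v in o])
    print('end',p.round(1),Rc.as_matrix()[:,2].round(3),'maxstep',max(np.linalg.norm(o[:3]) for o in out))
def cur():
    s=state(); return s['tool_pos'],Rq(s['orientation'])
def report():
    s=state();M=Rq(s['orientation']).as_matrix();print('t',round(s['clock'],2),'tcp',s['tool_pos'].round(1),'x',M[:,0].round(3),'y',M[:,1].round(3),'z',M[:,2].round(3),'F',s['contact_force'].round(1),'w',round(s['gripper_width'],1),'q',s['joint_pos'].round(2))
E
python3 - <<'E'
from h import *
p,r=cur()
rows(p,r,[490,-230,260],pose_R(0),8)
rows(p,r,[490,-230,260],pose_R(10),8)
E
```

```text
[4.22, -2.52, -0.37, -0.0, -0.0, -0.139]
[4.53, -1.91, -0.37, -0.0, -0.0, -0.139]
[4.75, -1.26, -0.37, -0.0, -0.0, -0.139]
[4.88, -0.59, -0.36, -0.0, -0.0, -0.139]
[4.92, 0.09, -0.37, -0.0, -0.0, -0.139]
[4.86, 0.77, -0.36, -0.0, -0.0, -0.139]
[4.71, 1.43, -0.37, -0.0, -0.001, -0.139]
[4.46, 2.07, -0.36, -0.001, -0.001, -0.14]
end [ 490. -230.  260.] [ 0. -0. -1.] maxstep 4.936182735677439
[4.22, -2.52, -0.37, 0.012, 0.019, -0.139]
[4.54, -1.91, -0.26, 0.012, 0.019, -0.139]
[4.76, -1.27, -0.15, 0.012, 0.019, -0.139]
[4.9, -0.6, -0.04, 0.012, 0.02, -0.139]
[4.93, 0.09, 0.06, 0.012, 0.019, -0.139]
[4.87, 0.77, 0.14, 0.012, 0.02, -0.138]
[4.71, 1.43, 0.23, 0.012, 0.019, -0.139]
[4.47, 2.07, 0.29, 0.011, 0.02, -0.138]
end [ 490. -230.  260.] [ 0.     0.174 -0.985] maxstep 4.936760071139775
```

jog_arm --pt "-1 4.2 -2.5 -0.4 0 0 -0.139" --pt "-1 4.5 -1.9 -0.4 0 0 -0.139" --pt "-1 4.7 -1.3 -0.4 0 0 -0.139" --pt "-1 4.8 -0.6 -0.4 0 0 -0.139" --pt "-1 4.8 0.1 -0.4 0 0 -0.139" --pt "-1 4.8 0.8 -0.4 0 0 -0.139" --pt "-0.4 4.7 1.4 -0.4 0 0 -0.139" --pt "-0.2 4.5 2.1 -0.4 0 0 -0.139"

```text
clock: 0.95
tool_pos: [488.7, -231.1, 263.3]
orientation: [-0.0, 0.706, 0.709, -0.0]
contact_force: [1.0, -1.2, -0.0]
gripper_width: 59.1
```

```bash
python3 - <<'E'
from h import *
report()
im=capture('wrist')[:,:,::-1]; cv2.imwrite('pics/w1.png',cv2.resize(im,None,fx=1.5,fy=1.5)); cv2.imwrite('pics/w1r.png',im)
report()
p=[490,-181,115]
for x in(-40,0,55,155):
    a=np.radians(22);q=np.array([490,-181+x*np.cos(a),115-x*np.sin(a)]);print(x,proj('wrist',q)*1.5)
E
```

```text
t 0.95 tcp [ 488.7 -231.1  263.3] x [-0.004  1.    -0.   ] y [ 1.     0.004 -0.   ] z [-0. -0. -1.] F [ 1.  -1.2 -0. ] w 59.1 q [-0.58 -0.17  1.77 -0.    1.54 -0.58]
t 1.0 tcp [ 492.2 -225.2  264.1] x [-0.015  1.     0.004] y [1.    0.015 0.004] z [ 0.004  0.005 -1.   ] F [ 0.8  4.1 -0.1] w 52.2 q [-0.57 -0.17  1.77  0.01  1.54 -0.59]
-40 [378.3290836  262.04892003]
0 [379.2197965  195.85074775]
55 [380.4118452  107.25716794]
155 [382.48742166 -47.00058068]
```

View pics/w1.png

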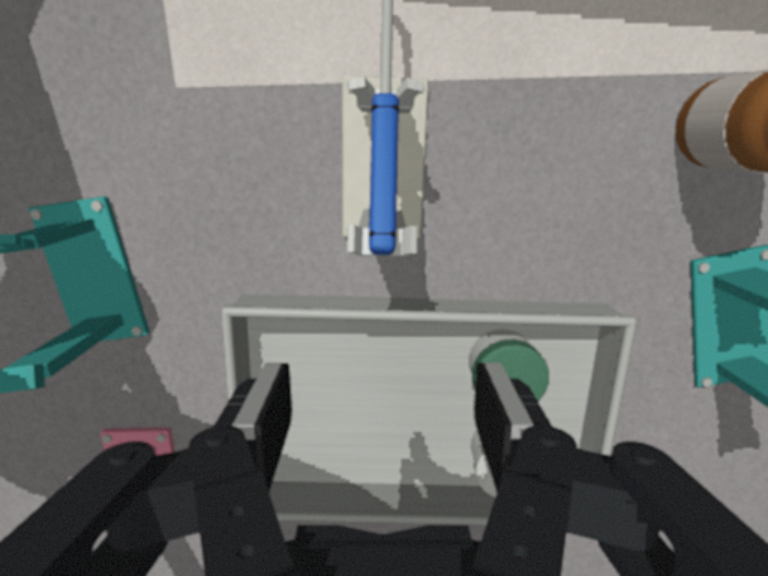

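The wrist view shows the white rest with the blue rod seated: handle from (384,97) back to (382,250), hook pointing up-image toward the guard. The arm was still moving when I took it, so I'll re-measure now that it has settled.

```bash
python3 - <<'E'
from h import *
report()
K,Rm,t=cam('wrist')
im=capture('wrist')[:,:,::-1]; cv2.imwrite('pics/w2.png',im)
report()
crop(im,200,40,310,190,5,'pics/w2c.png')
h=cv2.cvtColor(im,cv2.COLOR_BGR2HSV);mk=cv2.inRange(h,(105,140,50),(130,255,255))
n,l,st,ce=cv2.connectedComponentsWithStats(mk);i=1+np.argmax(st[1:,4]);print(st[i],ce[i])
ys,xs=np.nonzero(l==i)
for y in range(ys.min(),ys.max()+1,8):
    x=xs[ys==y];print(y,x.min(),x.max())
ue=(xs[ys<ys.min()+6]).mean(),ys.min(); be=(xs[ys>ys.max()-6]).mean(),ys.max()
# front top edge: z = 115-55 sin22+10cos22 ; back edge lower
a=np.radians(22)
print('front',plane('wrist',ue,115-55*np.sin(a)+10*np.cos(a)),'back(top edge z)',plane('wrist',be,115+40*np.sin(a)+9))
E
```

```text
t 1.0 tcp [ 492.2 -225.2  264.1] x [-0.015  1.     0.004] y [1.    0.015 0.004] z [ 0.004  0.005 -1.   ] F [ 0.8  4.1 -0.1] w 52.2 q [-0.57 -0.17  1.77  0.01  1.54 -0.59]
t 1.05 tcp [ 490.5 -228.5  263.8] x [-0.008  1.     0.001] y [1.    0.008 0.002] z [ 0.002  0.001 -1.   ] F [-1.3 -0.3 -0.6] w 51.1 q [-0.57 -0.17  1.77  0.    1.54 -0.58]
[ 242   71   20  105 1629] [251.55248619 122.59300184]
71 247 257
79 247 258
87 245 260
95 245 260
103 245 260
111 245 259
119 244 259
127 244 259
135 244 258
143 243 258
151 243 259
159 243 258
167 243 258
175 247 254
front [ 487.92645619 -133.90038133  103.66847591] back(top edge z) [ 486.25120071 -219.61741716  138.98426374]
```

View pics/w2c.png

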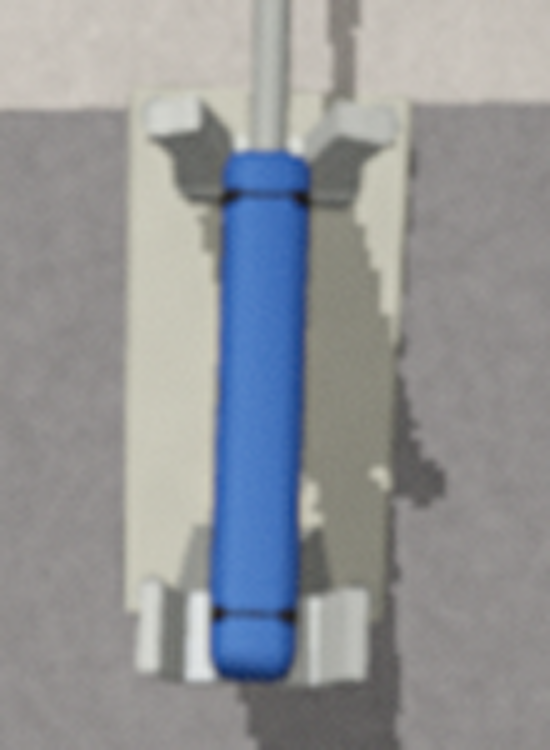

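```bash
python3 - <<'E'
from h import *
report()
p,r=cur()
rows(p,r,[489,-210,198],pose_R(22,89),6)
E
```

```text
t 1.05 tcp [ 490.5 -228.5  263.8] x [-0.008  1.     0.001] y [1.    0.008 0.002] z [ 0.002  0.001 -1.   ] F [-1.3 -0.3 -0.6] w 51.1 q [-0.57 -0.17  1.77  0.    1.54 -0.58]
[0.31, -0.03, 1.1, -0.001, 0.064, 0.004]
[0.23, -0.03, 1.11, -0.0, 0.064, 0.004]
[0.16, -0.03, 1.13, -0.001, 0.064, 0.004]
[0.09, -0.03, 1.14, -0.0, 0.064, 0.004]
[0.02, -0.03, 1.14, -0.001, 0.063, 0.005]
[-0.05, -0.02, 1.13, -0.0, 0.064, 0.004]
end [ 489. -210.  198.] [ 0.006  0.375 -0.927] maxstep 1.143940557896257
```

jog_arm --pt "-0.2 0.3 0 1.1 0 0.064 0.004" --pt "-0.2 0.2 0 1.1 0 0.064 0.004" --pt "-0.2 0.2 0 1.1 0 0.064 0.004" --pt "-0.2 0.1 0 1.1 0 0.064 0.004" --pt "-0.2 0 -0.1 1.1 0 0.064 0.004" --pt "-0.2 0 -0.1 1.1 0 0.064 0.004" --pt "-0.2 0 0 0 0 0 0" --pt "-0.2 0 0 0 0 0 0"

```text
clock: 1.85
tool_pos: [485.9, -215.1, 198.7]
orientation: [-0.135, 0.703, 0.685, 0.135]
contact_force: [-0.9, -1.0, 0.2]
gripper_width: 51.4
```

```bash
cat >> h.py <<'E'
def blob(im,lo,hi):
    h=cv2.cvtColor(im,cv2.COLOR_BGR2HSV);mk=cv2.inRange(h,lo,hi);n,l,st,ce=cv2.connectedComponentsWithStats(mk);i=1+np.argmax(st[1:,4]);return l==i,st[i],ce[i]
E
python3 - <<'E'
from h import *
report()
im=capture('wrist')[:,:,::-1]; cv2.imwrite('pics/w3.png',cv2.resize(im,None,fx=1.5,fy=1.5))
report()
m,st,ce=blob(im,(105,140,50),(130,255,255));ys,xs=np.nonzero(m);print(st,ce)
a=np.radians(22)
for y in np.linspace(ys.min()+6,ys.max()-6,6).astype(int):
    x=xs[ys==y];
    # intersect with plane of handle top: z=115+10cos-(s)*.. iterate
    z=115
    for _ in range(20):
        q=plane('wrist',((x.min()+x.max())/2,y),z); s=(q[1]+183-10*np.sin(a))/np.cos(a); z=115-s*np.sin(a)+10*np.cos(a)
    print(y,x.min(),x.max(),q,s)
for x0,yy in ((-40,0),(0,0),(55,0),(155,0)):
    q=np.array([489,-183+x0*np.cos(a)+10*np.sin(a),115-x0*np.sin(a)+10*np.cos(a)]);print(x0,proj('wrist',q))
print(ys.min(),ys.max())
E
```

```text
t 1.85 tcp [ 485.9 -215.1  198.7] x [0.026 0.927 0.374] y [ 1.    -0.026 -0.006] z [ 0.004  0.374 -0.927] F [-0.9 -1.   0.2] w 51.4 q [-0.71 -0.01  1.77  0.29  1.64 -0.7 ]
t 1.9 tcp [ 486.3 -215.   199.5] x [0.025 0.927 0.373] y [ 1.    -0.025 -0.004] z [ 0.005  0.373 -0.928] F [-0.4 -0.4  0.2] w 51.3 q [-0.71 -0.01  1.77  0.29  1.64 -0.7 ]
[ 249  135   21  116 2175] [258.22252874 192.93149425]
141 249 266 [ 489.7316191  -135.75884663  106.69868253] 46.91096293437297
161 249 267 [ 489.64473749 -153.21694874  113.75221363] 28.081793265295783
182 249 267 [ 489.16548237 -170.35330606  120.67575141] 9.599636530692285
202 249 268 [ 489.10133432 -185.66170766  126.86074713] -6.911006444508134
223 249 268 [ 488.66802516 -200.75102205  132.95722587] -23.185356257717935
244 250 268 [ 488.60263337 -214.93949188  138.68973979] -38.488113918804586
-40 [259.64322182 246.131084  ]
0 [258.11313186 193.48144225]
55 [256.35041196 132.8271193 ]
155 [253.8697651   47.46928307]
135 250
```

View pics/w3.png

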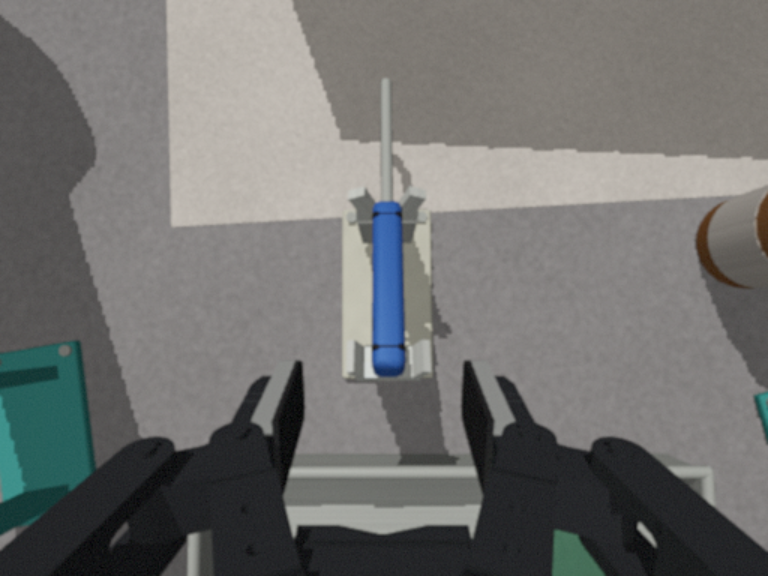

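The handle spans rows 203–375 at column 387 in the upscaled wrist view, aligned between the jaws. Now going in along the tool axis.

```bash
python3 - <<'E'
from h import *
report()
p,r=cur()
rows(p,r,[489.4,-170.5,94.4],pose_R(22,89.2),6)
E
```

```text
t 1.9 tcp [ 486.3 -215.   199.5] x [0.025 0.927 0.373] y [ 1.    -0.025 -0.004] z [ 0.005  0.373 -0.928] F [-0.4 -0.4  0.2] w 51.3 q [-0.71 -0.01  1.77  0.29  1.64 -0.7 ]
[0.03, 0.04, 1.9, 0.0, 0.0, -0.002]
[0.04, 0.04, 1.9, 0.0, 0.0, -0.002]
[0.03, 0.04, 1.9, 0.0, 0.0, -0.002]
[0.04, 0.04, 1.91, 0.0, 0.0, -0.002]
[0.03, 0.04, 1.9, 0.0, 0.001, -0.002]
[0.03, 0.04, 1.91, 0.0, 0.0, -0.002]
end [ 489.4 -170.5   94.4] [ 0.005  0.374 -0.927] maxstep 1.9108375127153014
```

jog_arm --pt "-0.2 0 0 2 0 0 -0.003" --pt "-0.2 0 0.1 2 0 0 -0.003" --pt "-0.2 0 0.1 2 0 0 -0.003" --pt "-0.2 0.1 0.1 2 0 0 -0.002" --pt "-0.2 0.1 0 1.8 0 0 0" --pt "-0.2 0 0 1.6 0 0 0" --pt "-0.2 0 0 0 0 0 0" --pt "-0.2 0 0 0 0 0 0"

```text
clock: 2.7
tool_pos: [490.3, -170.2, 94.8]
orientation: [-0.134, 0.699, 0.689, 0.136]
contact_force: [1.1, -0.2, 0.8]
gripper_width: 51.0
```

```bash
python3 - <<'E'
from h import *
report()
im=capture('wrist')[:,:,::-1]; cv2.imwrite('pics/w4.png',cv2.resize(im,None,fx=1.5,fy=1.5))
report()
im=capture('scene')[:,:,::-1]; crop(im,170,150,290,270,6,'pics/s4.png')
E
```

```text
t 2.7 tcp [ 490.3 -170.2   94.8] x [0.013 0.927 0.374] y [ 1.    -0.014  0.   ] z [ 0.005  0.374 -0.927] F [ 1.1 -0.2  0.8] w 51.0 q [-0.64  0.05  1.89  0.31  1.44 -0.71]
t 2.75 tcp [ 490.6 -170.6   95.3] x [0.013 0.928 0.373] y [ 1.    -0.014  0.001] z [ 0.006  0.373 -0.928] F [0.2 1.  0.8] w 51.5 q [-0.65  0.05  1.89  0.31  1.44 -0.71]
```

View pics/w4.png

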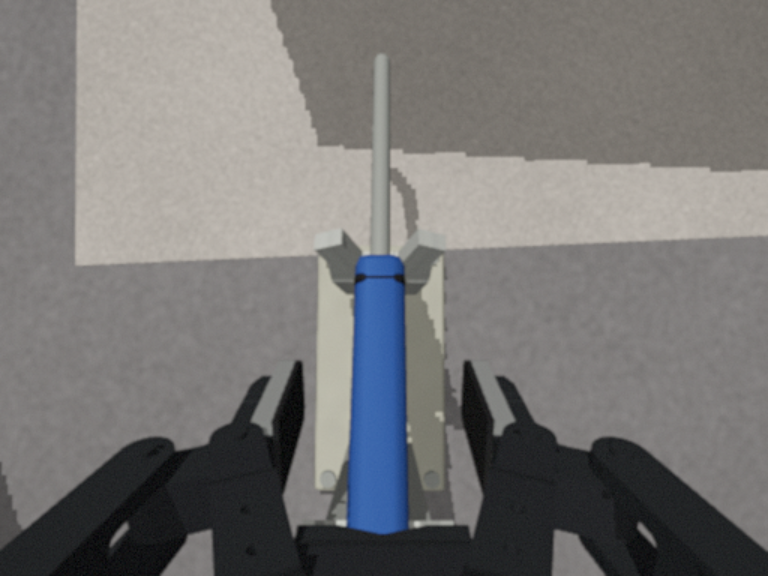

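View pics/s4.png

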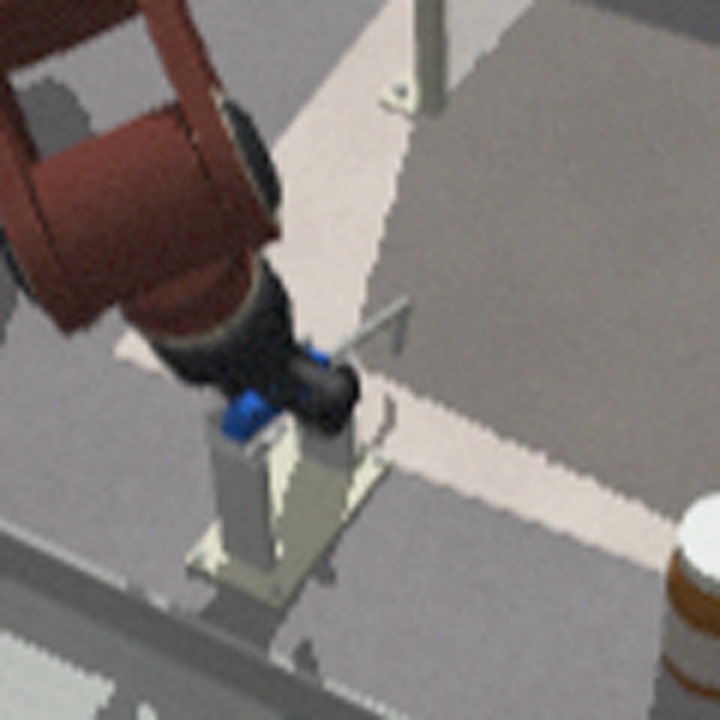

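The handle is centred between the jaws to about 1 mm (column 380 against a jaw middle of 384) and the finger is clear of both posts. Closing.

jog_arm --pt "0.2 0 -0.1 0 0 0 0" --pt "1 0 0 0 0 0 0" --pt "1 0 0 0 0 0 0" --pt "1 0 0 0 0 0 0" --pt "1 0 0 0 0 0 0" --pt "1 0 0 0 0 0 0" --pt "1 0 0 0 0 0 0" --pt "1 0 0 0 0 0 0" --force 100

```text
clock: 3.6
tool_pos: [489.3, -170.3, 94.8]
orientation: [-0.134, 0.699, 0.689, 0.136]
contact_force: [-0.7, -0.7, 5.4]
gripper_width: 14.5
```

```bash
python3 - <<'E'
from h import *
report()
E
```

```text
t 3.6 tcp [ 489.3 -170.3   94.8] x [0.013 0.927 0.374] y [ 1.    -0.014  0.   ] z [ 0.006  0.374 -0.927] F [-0.7 -0.7  5.4] w 14.5 q [-0.65  0.05  1.89  0.31  1.44 -0.71]
```

```bash
cat >> h.py <<'E'
# seated reference
TS=np.array([489.3,-170.3,94.8]); RS=Rq([-0.134,0.699,0.689,0.136]); GRIP=np.array([489.2,-185,115.])
a22=np.radians(22); hd=np.radians(89.2); ex_r=np.array([np.cos(hd)*np.cos(a22),np.sin(hd)*np.cos(a22),-np.sin(a22)]); ez_r=np.array([np.cos(hd)*np.sin(a22),np.sin(hd)*np.sin(a22),np.cos(a22)])
TIP=GRIP+155*ex_r-34*ez_r
TIPT=RS.inv().apply(TIP-TS)   # tip in tool frame
def tcp_for_tip(tip,Rm): return np.array(tip)-Rm.apply(TIPT)
def tipnow():
    p,r=cur(); return p+r.apply(TIPT)
E
python3 - <<'E'
from h import *
print(TIP,TIPT)
p,r=cur()
up=p+[0,0,75]; rows(p,r,up,r,4)
R1=pose_R(37,86); q=tcp_for_tip([620,95,60],R1); print(q)
rows(up,r,q,R1,6)
E
```

```text
[491.02872273 -54.03589382  25.41172697] [8.17867587e+01 4.63608042e-02 1.07916575e+02]
[0.7, 0.0, -1.74, 0.0, 0.0, 0.0]
[0.7, 0.0, -1.74, 0.0, 0.0, 0.0]
[0.7, 0.0, -1.74, 0.0, 0.0, 0.0]
[0.71, 0.0, -1.74, 0.0, 0.0, 0.0]
end [ 489.2 -170.3  169.9] [ 0.006  0.374 -0.927] maxstep 1.8792817777012578
[610.86702091 -34.9430765   96.96550914]
[1.66, 1.99, 1.98, -0.005, 0.044, 0.008]
[1.59, 1.97, 2.06, -0.004, 0.044, 0.008]
[1.51, 1.95, 2.14, -0.005, 0.044, 0.008]
[1.44, 1.93, 2.22, -0.004, 0.043, 0.008]
[1.35, 1.91, 2.28, -0.005, 0.044, 0.008]
[1.27, 1.88, 2.35, -0.004, 0.043, 0.009]
end [610.8 -34.9  97. ] [ 0.042  0.6   -0.799] maxstep 3.2751946507039853
```

jog_arm --pt "1 0.4 0 -0.9 0 0 0" --pt "1 0.7 0 -1.7 0 0 0" --pt "1 0.7 0 -1.7 0 0 0" --pt "1 0.7 0 -1.7 0 0 0" --pt "1 0.4 0 -1 0 0 0" --pt "1 0 0 0 0 0 0" --pt "1 0 0 0 0 0 0" --pt "1 0 0 0 0 0 0"

```text
clock: 4.4
tool_pos: [488.3, -168.9, 168.6]
orientation: [-0.135, 0.699, 0.689, 0.135]
contact_force: [-0.8, 0.8, -1.6]
gripper_width: 14.9
```

```bash
python3 - <<'E'
from h import *
report()
im=capture('wrist')[:,:,::-1]; cv2.imwrite('pics/w5.png',cv2.resize(im,None,fx=1.5,fy=1.5))
report()
print(tipnow(),proj('wrist',tipnow())*1.5, proj('wrist',cur()[0]+cur()[1].apply(RS.inv().apply(GRIP+155*ex_r-TS)))*1.5)
p,r=cur()
R1=pose_R(37,86); q=tcp_for_tip([620,95,60],R1); print(q)
rows(p,r,q,R1,6)
E
```

```text
t 4.4 tcp [ 488.3 -168.9  168.6] x [0.014 0.927 0.376] y [ 1.    -0.014 -0.002] z [ 0.003  0.376 -0.927] F [-0.8  0.8 -1.6] w 14.9 q [-0.65 -0.04  1.85  0.31  1.57 -0.67]
t 4.45 tcp [ 488.3 -168.9  168.6] x [0.014 0.927 0.376] y [ 1.    -0.014 -0.002] z [ 0.003  0.376 -0.927] F [-1.1  0.2 -0.7] w 15.1 q [-0.65 -0.04  1.85  0.31  1.57 -0.67]
[489.82215005 -52.56343352  99.29004381] [382.93975271 126.60373822] [383.0139034   67.40196915]
[610.86702091 -34.9430765   96.96550914]
[1.65, 2.01, 1.95, -0.005, 0.043, 0.008]
[1.58, 1.99, 2.03, -0.005, 0.043, 0.008]
[1.51, 1.97, 2.11, -0.005, 0.044, 0.008]
[1.43, 1.95, 2.18, -0.005, 0.043, 0.008]
[1.34, 1.92, 2.25, -0.005, 0.044, 0.008]
[1.26, 1.9, 2.32, -0.005, 0.043, 0.007]
end [610.8 -35.   96.9] [ 0.042  0.6   -0.799] maxstep 3.2577753145359796
```

View pics/w5.png

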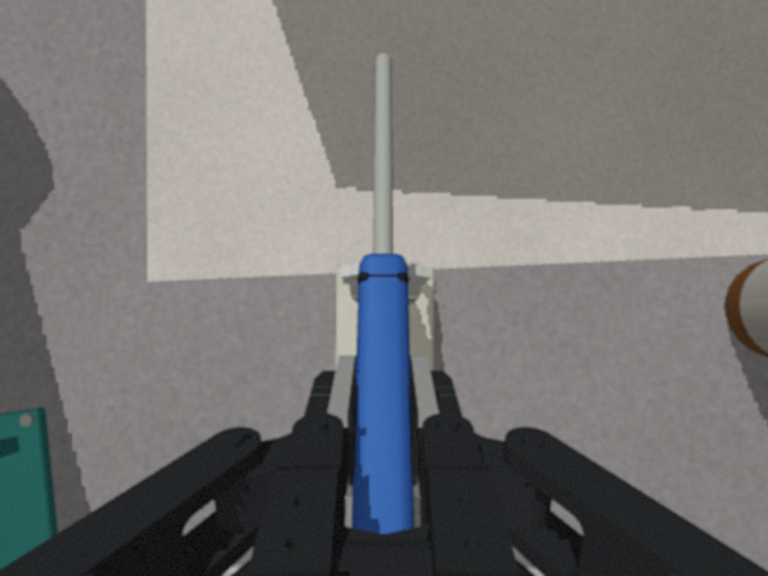

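The rod is lifted and firmly held. Its shank end is at (383,55), the same spot in the hand as when it was seated. Next I move to the front of the mouth.

jog_arm --pt "1 1.6 2 1.9 -0.005 0.044 0.008" --pt "1 1.6 2 2 -0.005 0.044 0.008" --pt "1 1.5 2 2.1 -0.005 0.044 0.008" --pt "1 1.4 2 2.2 -0.005 0.044 0.008" --pt "1 1.4 1.9 2.2 -0.005 0.044 0.008" --pt "1 1.3 1.9 2.3 -0.005 0.044 0.008" --pt "1 0 0 0 0 0 0" --pt "1 0 0 0 0 0 0"

```text
clock: 5.25
tool_pos: [611.4, -35.4, 98.6]
orientation: [-0.218, 0.693, 0.646, 0.233]
contact_force: [0.7, 0.5, -0.1]
gripper_width: 14.9
```

```bash
python3 - <<'E'
from h import *
report()
im=capture('wrist')[:,:,::-1]; cv2.imwrite('pics/w6.png',cv2.resize(im,None,fx=1.5,fy=1.5));cv2.imwrite('pics/w6r.png',im)
report()
print(tipnow(),proj('wrist',tipnow())*1.5, proj('wrist',cur()[0]+cur()[1].apply(RS.inv().apply(GRIP+155*ex_r-TS)))*1.5)
for q in ([634,294,25],[588,146,280],[783,131.5,280],[394,161,280]): print(proj('wrist',q)*1.5)
im=capture('scene')[:,:,::-1]; cv2.imwrite('pics/s6.png',cv2.resize(im,None,fx=1.5,fy=1.5))
E
```

```text
t 5.25 tcp [611.4 -35.4  98.6] x [0.056 0.795 0.604] y [ 0.998 -0.07  -0.001] z [ 0.041  0.602 -0.797] F [ 0.7  0.5 -0.1] w 14.9 q [-0.44  0.25  1.72  0.6   1.46 -0.54]
t 5.3 tcp [611.8 -35.9  99.6] x [0.055 0.795 0.603] y [ 0.998 -0.07   0.001] z [ 0.043  0.602 -0.797] F [ 0.   0.4 -0.6] w 15.1 q [-0.45  0.25  1.72  0.6   1.46 -0.54]
[621.01674312  94.08365913  62.87991696] [382.99109837 125.8817702 ] [383.07361604  66.53665176]
[381.19025529 -74.09284062]
[   23.15574468 -1695.5471824 ]
[ 1973.50393411 -1692.76446034]
[-1899.05690796 -1695.78529996]
```

View pics/w6.png

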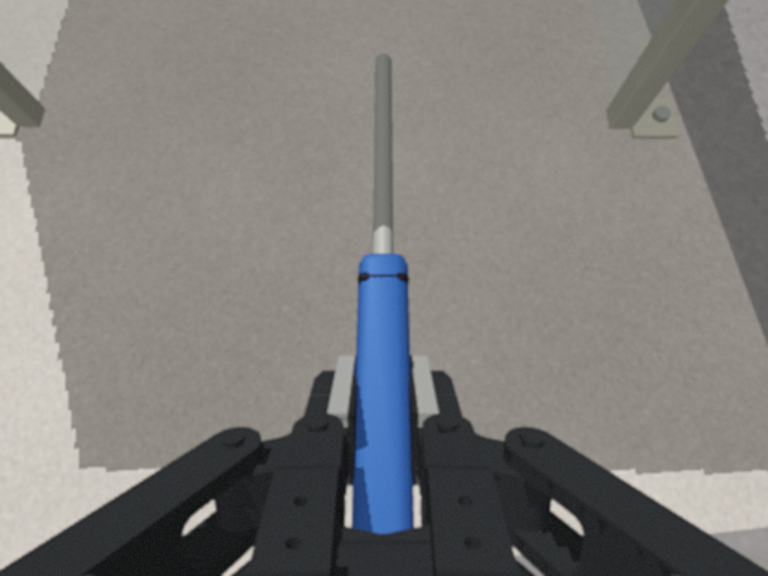

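View pics/s6.png

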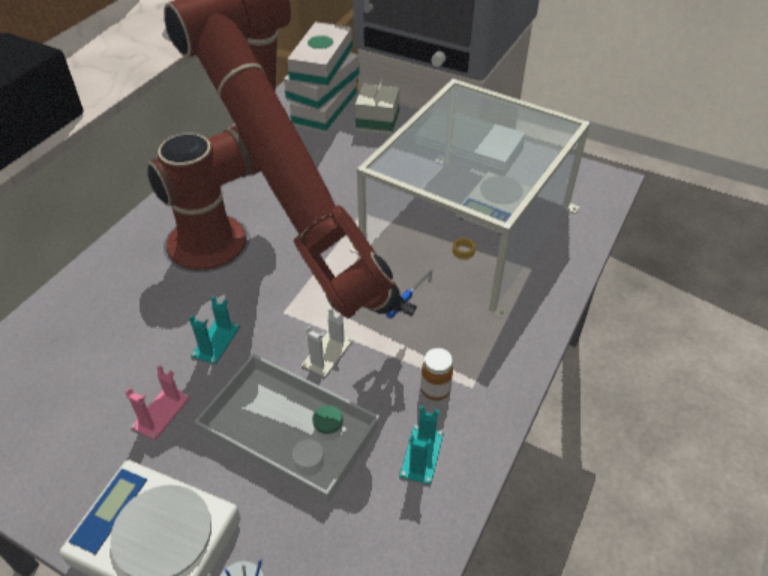

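The wrist view shows both mouth legs' feet: inner bottom corners at about (42,125) and (608,127). The ring isn't in view yet. I'll locate the mouth, then move on in.

```bash
python3 - <<'E'
from h import *
L=plane('wrist',(42/1.5,125/1.5),0);Rr=plane('wrist',(608/1.5,127/1.5),0);print(L,Rr,np.linalg.norm(L-Rr),np.degrees(np.arctan2((L-Rr)[1],(L-Rr)[0]))-90,(L+Rr)/2)
p,r=cur(); R1=pose_R(38,86)
ex=np.array([np.cos(np.radians(86)),np.sin(np.radians(86)),0])
q=tcp_for_tip(tipnow()+ex*80+[0,0,-10],R1); print(tipnow()+ex*80+[0,0,-10])
rows(p,r,q,R1,4)
E
```

```text
[403.64225525 159.70009343   0.        ] [771.48391295 132.57031151   0.        ] 368.8407653813472 85.78184626196492 [587.5630841  146.13520247   0.        ]
[626.97760171 173.44816288  53.49948236]
[1.4, 0.0, 1.44, 0.001, 0.004, 0.0]
[1.4, 0.0, 1.44, 0.0, 0.004, 0.0]
[1.39, 0.01, 1.45, 0.001, 0.004, 0.0]
[1.38, 0.01, 1.46, 0.0, 0.004, 0.0]
end [617.8  42.9  88.1] [ 0.043  0.614 -0.788] maxstep 2.0090047287151913
```

jog_arm --pt "1 1.4 0 1.4 0 0.004 0" --pt "1 1.4 0 1.4 0 0.004 0" --pt "1 1.4 0 1.5 0 0.004 0" --pt "1 1.4 0 1.5 0 0.004 0" --pt "1 0 0 0 0 0 0" --pt "1 0 0 0 0 0 0" --pt "1 0 0 0 0 0 0" --pt "1 0 0 0 0 0 0"

```text
clock: 6.15
tool_pos: [618.1, 43.3, 88.4]
orientation: [-0.221, 0.692, 0.645, 0.239]
contact_force: [0.5, -0.2, -0.4]
gripper_width: 14.7
```

```bash
python3 - <<'E'
from h import *
report()
im=capture('wrist')[:,:,::-1]; cv2.imwrite('pics/w7.png',cv2.resize(im,None,fx=1.5,fy=1.5));cv2.imwrite('pics/w7r.png',im)
report()
print(tipnow(),proj('wrist',tipnow())*1.5)
try:
    m,st,ce=blob(im,(12,90,40),(30,255,255));print(st,ce,ce*1.5)
except Exception as e: print(e)
print(proj('wrist',[634,294,25])*1.5)
E
```

```text
t 6.15 tcp [618.1  43.3  88.4] x [0.054 0.786 0.616] y [ 0.997 -0.071  0.003] z [ 0.046  0.614 -0.788] F [ 0.5 -0.2 -0.4] w 14.7 q [-0.33  0.24  1.77  0.65  1.38 -0.47]
t 6.2 tcp [618.1  43.2  88.4] x [0.055 0.786 0.616] y [ 0.997 -0.071  0.002] z [ 0.046  0.614 -0.788] F [-0.1 -0.1 -0.7] w 14.5 q [-0.33  0.24  1.77  0.65  1.38 -0.47]
[627.57528439 173.74855332  53.7717369 ] [382.95637849 125.91450902]
[ 220    0   61   46 1935] [249.69095607  19.84186047] [374.53643411  29.7627907 ]
[379.30506637   1.22400128]
```

View pics/w7.png

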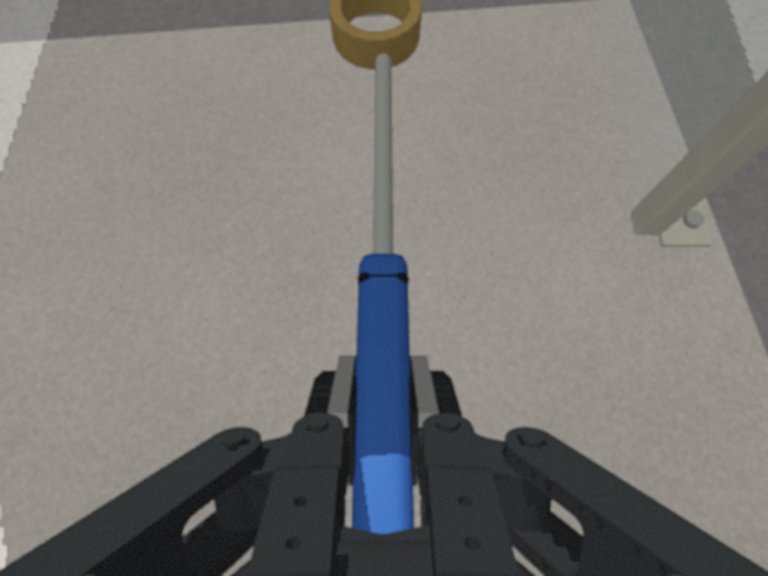

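```bash
python3 - <<'E'
from h import *
b=plane('wrist',(375.5/1.5,66/1.5),0);print('near bottom',b)
L=plane('wrist',(330/1.5,10/1.5),25);Rr=plane('wrist',(421.5/1.5,10/1.5),25);print(L,Rr,np.linalg.norm(L-Rr))
n=plane('wrist',(375.5/1.5,28.5/1.5),25);print('inner near top',n)
im=cv2.imread('pics/w7r.png');crop(im,190,0,310,60,6,'pics/w7c.png')
E
```

```text
near bottom [629.46129557 266.33714938   0.        ]
[602.45794914 288.53485707  25.        ] [660.03392041 284.58642211  25.        ] 57.711200005950126
inner near top [630.04431328 270.99107828  25.        ]
```

View pics/w7c.png

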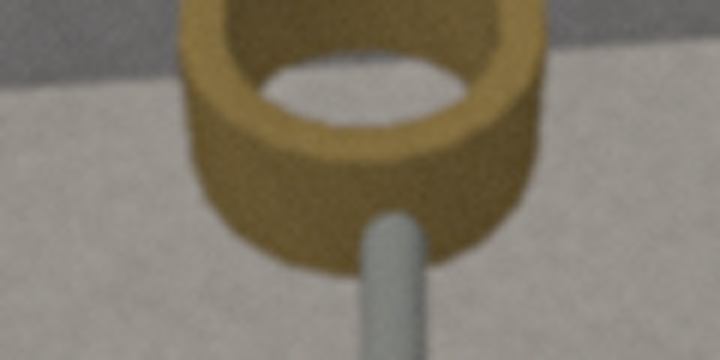

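```bash
python3 - <<'E'
from h import *
p,r=cur(); R1=pose_R(38,85.8)
q=tcp_for_tip([631.7,290,44],R1); print(q)
rows(p,r,q,R1,6)
q2=tcp_for_tip([631.7,290,9],R1);rows(q,R1,q2,R1,3)
E
```

```text
[622.06769492 159.46597715  78.68646537]
[1.43, -0.07, 1.32, 0.0, -0.0, 0.001]
[1.43, -0.07, 1.32, 0.0, -0.0, 0.0]
[1.43, -0.08, 1.32, 0.0, -0.0, 0.001]
[1.42, -0.08, 1.32, 0.0, -0.0, 0.0]
[1.43, -0.07, 1.32, 0.0, -0.0, 0.001]
[1.42, -0.08, 1.33, 0.001, -0.001, 0.0]
end [622.1 159.5  78.7] [ 0.045  0.614 -0.788] maxstep 1.947742282746873
[-0.72, 0.0, 0.92, 0.0, 0.0, 0.0]
[-0.72, 0.0, 0.92, 0.0, 0.0, 0.0]
[-0.71, 0.0, 0.92, 0.0, 0.0, 0.0]
end [622.1 159.5  43.7] [ 0.045  0.614 -0.788] maxstep 1.1682465493208187
```

jog_arm --pt "1 1.4 -0.1 1.3 0 0 0" --pt "1 1.4 -0.1 1.3 0 0 0" --pt "1 1.4 -0.1 1.3 0 0 0" --pt "1 1.5 -0.1 1.3 0 0 0" --pt "1 1.5 0 1.3 0 0 0" --pt "1 1.4 0 1.4 0 0 0" --pt "1 0 0 0 0 0 0" --pt "1 0 0 0 0 0 0"

```text
clock: 7.0
tool_pos: [621.8, 160.7, 78.8]
orientation: [-0.222, 0.691, 0.645, 0.239]
contact_force: [0.8, 0.2, -0.7]
gripper_width: 14.6
```

```bash
python3 - <<'E'
from h import *
report()
im=capture('wrist')[:,:,::-1]; cv2.imwrite('pics/w8.png',cv2.resize(im,None,fx=1.5,fy=1.5));cv2.imwrite('pics/w8r.png',im)
report()
print(tipnow(),proj('wrist',tipnow())*1.5)
m,st,ce=blob(im,(12,90,40),(30,255,255));print(st,ce,ce*1.5)
E
```

```text
t 7.0 tcp [621.8 160.7  78.8] x [0.054 0.786 0.616] y [ 0.998 -0.07   0.002] z [ 0.044  0.615 -0.788] F [ 0.8  0.2 -0.7] w 14.6 q [-0.14  0.23  1.79  0.7   1.26 -0.34]
t 7.05 tcp [622.  160.1  78.9] x [0.054 0.786 0.616] y [ 0.998 -0.07   0.002] z [ 0.045  0.615 -0.788] F [ 0.7 -0.2 -0.9] w 15.1 q [-0.14  0.23  1.79  0.7   1.26 -0.34]
[631.32783688 290.69141812  44.29564238] [382.9127444  125.87505637]
[ 261   71   31   73 1343] [275.65748325 105.62025316] [413.48622487 158.43037975]
```

View pics/w8.png

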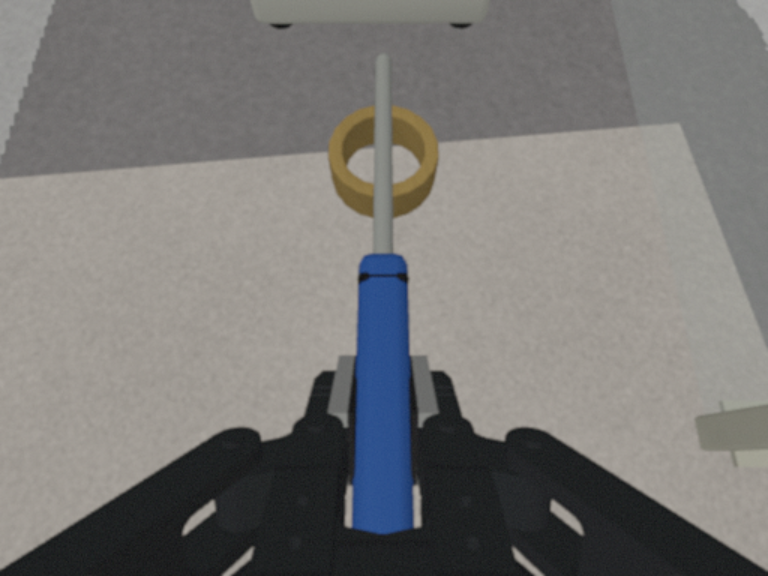

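```bash
python3 - <<'E'
from h import *
im=cv2.imread('pics/w8r.png');crop(im,205,60,305,150,7,'pics/w8c.png')
L=plane('wrist',(329/1.5,152/1.5),25);Rr=plane('wrist',(438/1.5,152/1.5),25);print(L,Rr,np.linalg.norm(L-Rr))
f=plane('wrist',(383/1.5,107/1.5),25);print('far outer',f, 'near bottom outer',plane('wrist',(383/1.5,216/1.5),0))
p,r=cur()
for x,z in((158.5,0),(158.5,3.5),(155,3.5)):print(proj('wrist',p+r.apply(RS.inv().apply(GRIP+x*ex_r+z*ez_r-TS)))*1.5)
E
```

```text
[602.84993128 291.49723892  25.        ] [660.39070059 287.51169407  25.        ] 57.67863296611275
far outer [633.44895489 319.0476077   25.        ] near bottom outer [629.69635786 265.15925697   0.        ]
[382.98365731  60.94801906]
[382.99300693  53.79587138]
[383.0019441   59.40948485]
```

View pics/w8c.png

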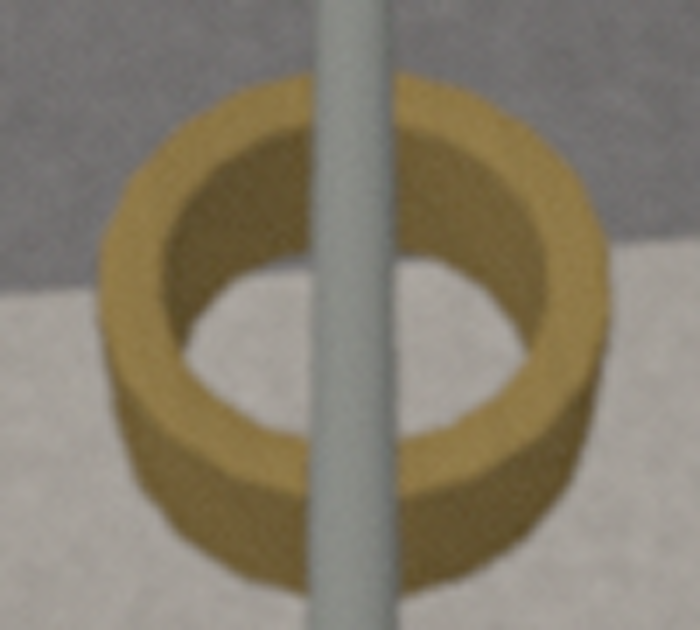

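The ring's top face is centred at about (383,150), directly under the shank; the tip, at (631,291), lies inside the bore. Letting it down.

jog_arm --pt "1 -0.5 0 0.7 0 0 0" --pt "1 -0.5 0 0.7 0 0 0" --pt "1 -0.5 0 0.7 0 0 0" --pt "1 -0.4 0 0.5 0 0 0" --pt "1 -0.3 0 0.3 0 0 0" --pt "1 0 0 0 0 0 0" --pt "1 0 0 0 0 0 0" --pt "1 0 0 0 0 0 0"

```text
clock: 7.85
tool_pos: [622.6, 160.7, 43.0]
orientation: [-0.221, 0.691, 0.645, 0.239]
contact_force: [-0.1, 0.2, -0.0]
gripper_width: 14.6
```

```bash
python3 - <<'E'
from h import *
report()
im=capture('wrist')[:,:,::-1]; cv2.imwrite('pics/w9.png',cv2.resize(im,None,fx=1.5,fy=1.5))
report()
print(tipnow(),proj('wrist',tipnow())*1.5)
p,r=cur(); R1=pose_R(38,85.8); ex=np.array([np.cos(np.radians(85.8)),np.sin(np.radians(85.8)),0])
q=tcp_for_tip(tipnow()-ex*100,R1);rows(p,r,q,R1,8)
im=capture('scene')[:,:,::-1]; crop(im,250,120,350,220,6,'pics/s9.png')
E
```

```text
t 7.85 tcp [622.6 160.7  43. ] x [0.054 0.786 0.616] y [ 0.998 -0.071  0.003] z [ 0.046  0.615 -0.787] F [-0.1  0.2 -0. ] w 14.6 q [-0.14  0.29  1.8   0.72  1.21 -0.39]
t 7.9 tcp [622.6 160.7  43.1] x [0.054 0.786 0.616] y [ 0.998 -0.071  0.003] z [ 0.046  0.615 -0.787] F [-0.8  0.2 -0.3] w 15.0 q [-0.14  0.29  1.8   0.72  1.21 -0.39]
[631.99812368 291.25102774   8.51155463] [382.99654538 125.8705429 ]
[-0.98, -0.01, -0.77, 0.0, -0.0, 0.0]
[-0.98, -0.01, -0.77, 0.0, -0.0, 0.001]
[-0.98, -0.0, -0.77, 0.0, -0.0, 0.0]
[-0.99, -0.01, -0.77, 0.0, -0.0, 0.001]
[-0.98, -0.0, -0.77, 0.0, -0.0, 0.0]
[-0.99, -0.0, -0.77, 0.0, -0.0, 0.001]
[-0.98, -0.01, -0.78, 0.0, -0.0, 0.0]
[-0.99, -0.0, -0.77, 0.001, -0.001, 0.001]
end [615.   61.   43.2] [ 0.045  0.614 -0.788] maxstep 1.2542328332490742
```

View pics/w9.png

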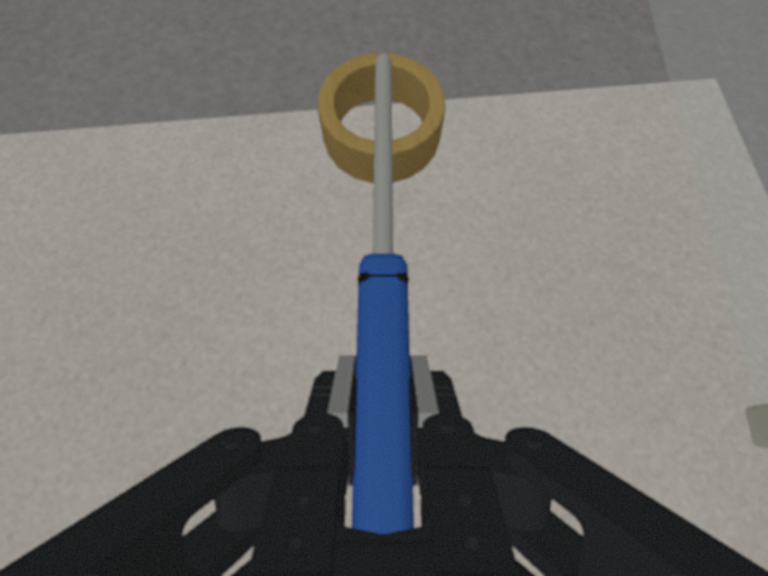

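View pics/s9.png

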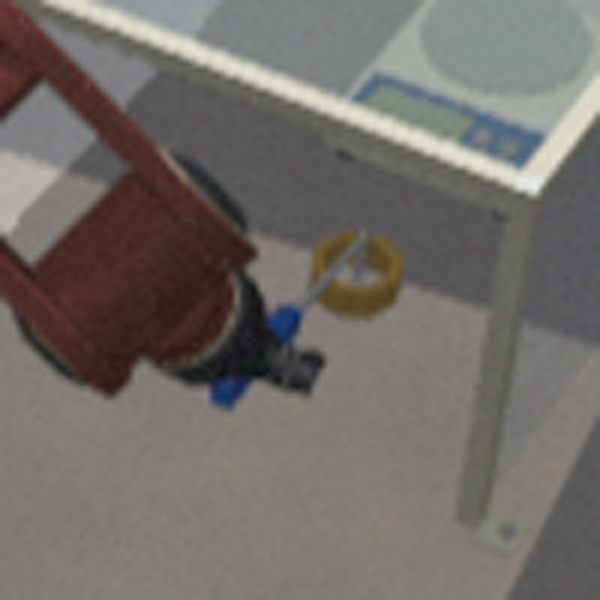

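The hook end is inside the bore (scene crop, ring at (357,275)) with no force on the wrist. Drawing the ring out gently.

jog_arm --pt "1 -0.5 0 -0.4 0 0 0" --pt "1 -0.8 0 -0.6 0 0 0" --pt "1 -0.9 0 -0.7 0 0 0" --pt "1 -1 0 -0.8 0 0 0" --pt "1 -1 0 -0.8 0 0 0" --pt "1 -1 0 -0.8 0 0 0" --pt "1 -1 0 -0.8 0 0 0" --pt "1 -1 0 -0.8 0 0 0"

```text
clock: 8.75
tool_pos: [615.6, 67.8, 43.0]
orientation: [-0.222, 0.692, 0.645, 0.239]
contact_force: [-0.3, 0.9, -1.9]
gripper_width: 14.6
```

```bash
python3 - <<'E'
from h import *
report()
im=capture('wrist')[:,:,::-1]; cv2.imwrite('pics/w10.png',cv2.resize(im,None,fx=1.5,fy=1.5))
print(tipnow(),proj('wrist',tipnow())*1.5)
p,r=cur(); R1=pose_R(38,85.8); ex=np.array([np.cos(np.radians(85.8)),np.sin(np.radians(85.8)),0])
t=tipnow()-ex*200;t[2]=8.5
q=tcp_for_tip(t,R1);rows(p,r,q,R1,16)
E
```

```text
t 8.75 tcp [615.6  67.8  43. ] x [0.055 0.786 0.616] y [ 0.997 -0.071  0.002] z [ 0.045  0.615 -0.787] F [-0.3  0.9 -1.9] w 14.6 q [-0.29  0.29  1.79  0.68  1.3  -0.49]
[625.64222739 196.55932481   8.19931047] [383.02940836 125.92289966]
[-0.98, -0.0, -0.77, 0.0, 0.0, 0.0]
[-0.99, -0.0, -0.77, 0.0, 0.0, 0.0]
[-0.98, -0.0, -0.77, 0.0, 0.0, 0.0]
[-0.99, -0.0, -0.77, 0.0, 0.0, 0.0]
[-0.98, -0.0, -0.77, 0.0, 0.0, 0.0]
[-0.99, -0.0, -0.77, 0.0, 0.0, 0.0]
[-0.98, -0.0, -0.77, 0.0, 0.0, 0.0]
[-0.99, -0.0, -0.77, 0.0, 0.0, 0.0]
[-0.98, -0.0, -0.77, 0.0, 0.0, 0.0]
[-0.99, -0.0, -0.77, 0.0, 0.0, 0.0]
[-0.98, -0.0, -0.77, 0.0, 0.0, 0.0]
[-0.99, -0.0, -0.77, 0.0, 0.0, 0.0]
[-0.98, -0.0, -0.77, 0.0, 0.0, 0.001]
[-0.99, -0.01, -0.77, 0.0, 0.0, 0.0]
[-0.98, -0.0, -0.77, 0.001, 0.0, 0.001]
[-0.99, -0.01, -0.77, 0.0, 0.001, 0.0]
end [ 601.3 -133.5   43.1] [ 0.046  0.614 -0.788] maxstep 1.2542328332490742
```

View pics/w10.png

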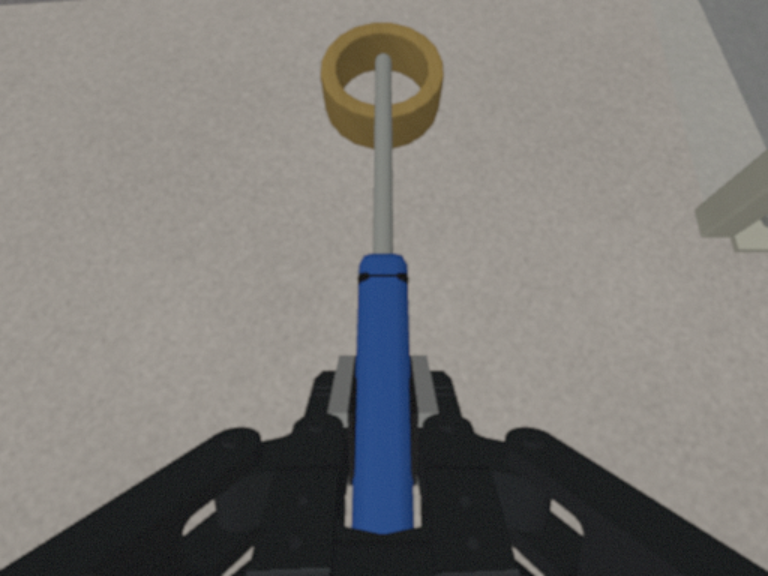

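jog_arm --pt "1 -0.9 0 -0.7 0 0 0" --pt "1 -1 0 -0.8 0 0 0" --pt "1 -1 0 -0.8 0 0 0" --pt "1 -1 0 -0.8 0 0 0" --pt "1 -1 0 -0.8 0 0 0" --pt "1 -1 0 -0.7 0 0 0" --pt "1 -1 0 -0.8 0 0 0" --pt "1 -1 0 -0.8 0 0 0"

```text
clock: 9.6
tool_pos: [608.5, -32.1, 43.2]
orientation: [-0.222, 0.691, 0.645, 0.239]
contact_force: [0.4, 1.5, -0.5]
gripper_width: 14.5
```

```bash
python3 - <<'E'
from h import *
report()
im=capture('wrist')[:,:,::-1]; cv2.imwrite('pics/w11.png',cv2.resize(im,None,fx=1.5,fy=1.5))
report()
print(tipnow())
E
```

```text
t 9.6 tcp [608.5 -32.1  43.2] x [0.054 0.785 0.617] y [ 0.998 -0.071  0.002] z [ 0.045  0.615 -0.787] F [ 0.4  1.5 -0.5] w 14.5 q [-0.45  0.33  1.75  0.62  1.39 -0.6 ]
t 9.65 tcp [608.9 -34.2  43.1] x [0.055 0.787 0.615] y [ 0.997 -0.072  0.003] z [ 0.046  0.613 -0.789] F [-0.2 -0.7 -0.8] w 14.8 q [-0.45  0.33  1.74  0.62  1.39 -0.6 ]
[618.46258617  96.31242965   8.2612477 ]
```

View pics/w11.png

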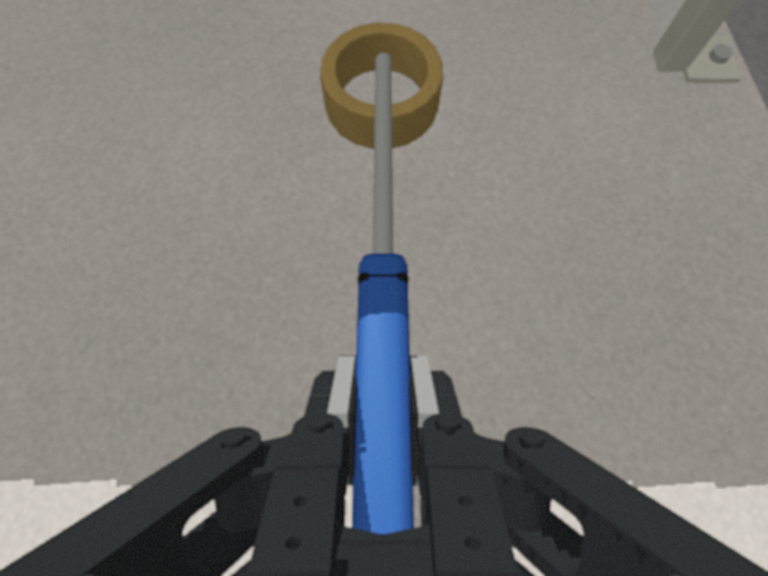

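The ring is following (centre about (382,85) in view). Now about 70 mm more.

jog_arm --pt "1 -1 0 -0.8 0 0 0" --pt "1 -1 0 -0.8 0 0 0" --pt "1 -1 0 -0.8 0 0 0" --pt "1 -1 0 -0.7 0 0 0" --pt "1 -0.9 0 -0.7 0 0 0" --pt "1 -0.6 0 -0.5 0 0 0" --pt "1 0 0 0 0 0 0" --pt "1 0.8 0 0.6 0 0 0"

```text
clock: 10.45
tool_pos: [604.8, -91.8, 43.4]
orientation: [-0.221, 0.692, 0.644, 0.239]
contact_force: [0.6, -0.2, -0.5]
gripper_width: 14.8
```

```bash
python3 - <<'E'
from h import *
report()
im=capture('wrist')[:,:,::-1]; cv2.imwrite('pics/w12.png',cv2.resize(im,None,fx=1.5,fy=1.5))
report()
print(tipnow())
E
```

```text
t 10.45 tcp [604.8 -91.8  43.4] x [0.055 0.786 0.616] y [ 0.997 -0.072  0.003] z [ 0.047  0.614 -0.788] F [ 0.6 -0.2 -0.5] w 14.8 q [-0.53  0.36  1.7   0.59  1.44 -0.65]
t 10.5 tcp [604.4 -89.2  43.4] x [0.054 0.785 0.617] y [ 0.998 -0.07   0.002] z [ 0.045  0.615 -0.787] F [ 0.7  1.7 -0.7] w 14.5 q [-0.53  0.36  1.7   0.59  1.44 -0.65]
[613.71610661  41.4178669    8.95746732]
```

View pics/w12.png

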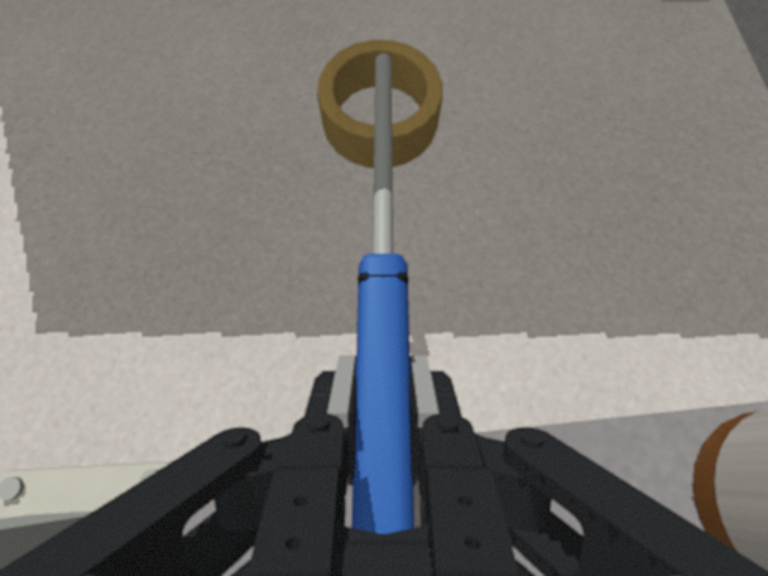

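```bash
python3 - <<'E'
from h import *
p,r=cur(); up=p+[0,0,110]
rows(p,r,up,r,6)
rows(up,r,TS+[0,0,72],RS,8)
E
```

```text
[1.13, 0.0, -1.44, 0.0, 0.0, 0.0]
[1.13, 0.0, -1.44, 0.0, 0.0, 0.0]
[1.13, 0.0, -1.44, 0.0, 0.0, 0.0]
[1.13, 0.01, -1.45, 0.0, 0.0, 0.0]
[1.13, 0.0, -1.44, 0.0, 0.0, 0.0]
[1.14, 0.01, -1.45, 0.0, 0.0, 0.0]
end [604.4 -89.2 153.5] [ 0.045  0.615 -0.787] maxstep 1.8445053537466352
[-0.77, -1.36, -0.82, 0.004, -0.035, -0.006]
[-0.79, -1.37, -0.79, 0.004, -0.035, -0.006]
[-0.81, -1.38, -0.75, 0.004, -0.035, -0.006]
[-0.83, -1.39, -0.72, 0.003, -0.035, -0.006]
[-0.84, -1.4, -0.69, 0.004, -0.035, -0.006]
[-0.86, -1.4, -0.65, 0.003, -0.035, -0.006]
[-0.87, -1.41, -0.61, 0.004, -0.035, -0.006]
[-0.88, -1.42, -0.58, 0.004, -0.036, -0.005]
end [ 489.3 -170.3  166.8] [ 0.005  0.375 -0.927] maxstep 1.7724841325100766
```

jog_arm --pt "1 0.6 0 -0.8 0 0 0" --pt "1 1.1 0 -1.4 0 0 0" --pt "1 1.2 0 -1.5 0 0 0" --pt "1 1.2 0 -1.5 0 0 0" --pt "1 1.2 0 -1.5 0 0 0" --pt "1 1 0 -1.3 0 0 0" --pt "1 0.6 0 -0.8 0 0 0" --pt "1 0 0 0 0 0 0"

```text
clock: 11.3
tool_pos: [605.2, -91.2, 157.5]
orientation: [-0.22, 0.691, 0.645, 0.24]
contact_force: [0.5, -0.3, -0.7]
gripper_width: 14.7
```

```bash
python3 - <<'E'
from h import *
report()
im=capture('scene')[:,:,::-1]; crop(im,180,130,350,270,4,'pics/s13.png')
p,r=cur()
rows(p,r,TS+[0,0,72],RS,8)
E
```

```text
t 11.3 tcp [605.2 -91.2 157.5] x [0.052 0.787 0.615] y [ 0.997 -0.071  0.005] z [ 0.048  0.613 -0.788] F [ 0.5 -0.3 -0.7] w 14.7 q [-0.53  0.22  1.66  0.59  1.59 -0.55]
[-0.77, -1.37, -0.78, 0.004, -0.035, -0.006]
[-0.79, -1.37, -0.75, 0.004, -0.035, -0.006]
[-0.81, -1.38, -0.72, 0.004, -0.035, -0.006]
[-0.83, -1.39, -0.68, 0.004, -0.035, -0.006]
[-0.84, -1.4, -0.65, 0.004, -0.035, -0.006]
[-0.85, -1.4, -0.61, 0.004, -0.035, -0.006]
[-0.87, -1.41, -0.58, 0.004, -0.034, -0.006]
[-0.88, -1.42, -0.54, 0.003, -0.035, -0.005]
end [ 489.3 -170.3  166.8] [ 0.006  0.375 -0.927] maxstep 1.7572990639046044
```

View pics/s13.png

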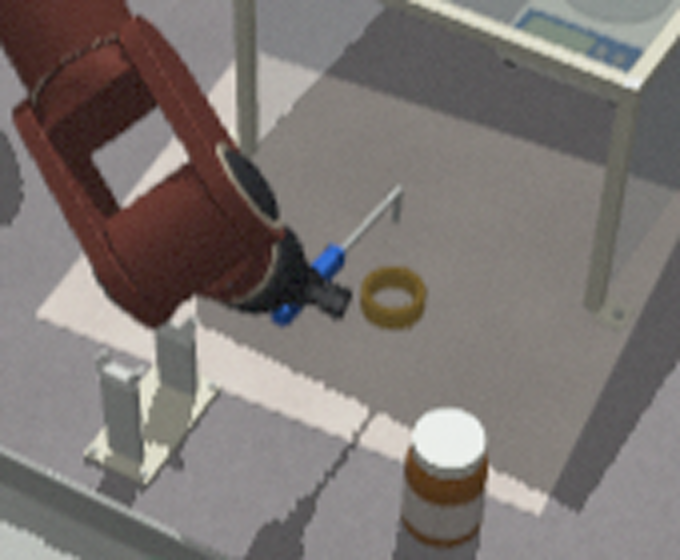

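The ring lies flat on the open bench at crop (392,297), and the hook is clear. Now back to above the rest.

jog_arm --pt "1 -0.7 -1.4 -0.8 0.004 -0.035 -0.006" --pt "1 -0.8 -1.4 -0.8 0.004 -0.035 -0.006" --pt "1 -0.8 -1.4 -0.8 0.004 -0.035 -0.006" --pt "1 -0.8 -1.4 -0.7 0.004 -0.035 -0.006" --pt "1 -0.8 -1.4 -0.7 0.004 -0.035 -0.006" --pt "1 -0.8 -1.4 -0.6 0.004 -0.035 -0.006" --pt "1 -0.9 -1.4 -0.5 0.004 -0.034 -0.006" --pt "1 -0.9 -1.4 -0.5 0.003 -0.035 -0.005"

```text
clock: 12.15
tool_pos: [487.2, -169.5, 166.1]
orientation: [-0.136, 0.699, 0.689, 0.135]
contact_force: [-0.0, -0.1, -0.9]
gripper_width: 15.1
```

jog_arm --pt "1 0 0 0 0 0 0" --pt "1 0 0 0 0 0 0" --pt "1 0 0 0 0 0 0" --pt "1 0 0 0 0 0 0" --pt "1 0 0 0 0 0 0" --pt "1 0 0 0 0 0 0" --pt "1 0 0 0 0 0 0" --pt "1 0 0 0 0 0 0"

```text
clock: 12.95
tool_pos: [488.5, -169.5, 167.6]
orientation: [-0.135, 0.699, 0.689, 0.136]
contact_force: [-1.0, 0.8, -1.0]
gripper_width: 14.8
```

```bash
python3 - <<'E'
from h import *
report()
im=capture('wrist')[:,:,::-1]; cv2.imwrite('pics/w14.png',cv2.resize(im,None,fx=1.5,fy=1.5))
p,r=cur()
print('RS',RS.as_matrix().round(3).tolist())
rows(p,r,TS+[0,0,40],RS,2)
rows(TS+[0,0,40],RS,TS+[0,0,0],RS,4)
E
```

```text
t 12.95 tcp [ 488.5 -169.5  167.6] x [0.014 0.927 0.376] y [ 1.    -0.014 -0.001] z [ 0.004  0.376 -0.927] F [-1.   0.8 -1. ] w 14.8 q [-0.65 -0.04  1.85  0.31  1.57 -0.67]
RS [[0.013, 1.0, 0.005], [0.927, -0.014, 0.375], [0.375, 0.0, -0.927]]
[-0.65, 0.04, 1.51, -0.001, -0.0, -0.0]
[-0.65, 0.04, 1.5, -0.0, -0.001, -0.001]
end [ 489.3 -170.3  134.9] [ 0.005  0.375 -0.927] maxstep 1.6444451951950239
[-0.37, -0.0, 0.93, 0.0, 0.0, 0.0]
[-0.38, -0.0, 0.93, 0.0, 0.0, 0.0]
[-0.37, -0.0, 0.92, 0.0, 0.0, 0.0]
[-0.38, -0.0, 0.93, 0.0, 0.0, 0.0]
end [ 489.3 -170.3   94.8] [ 0.005  0.375 -0.927] maxstep 1.0046392387319938
```

View pics/w14.png

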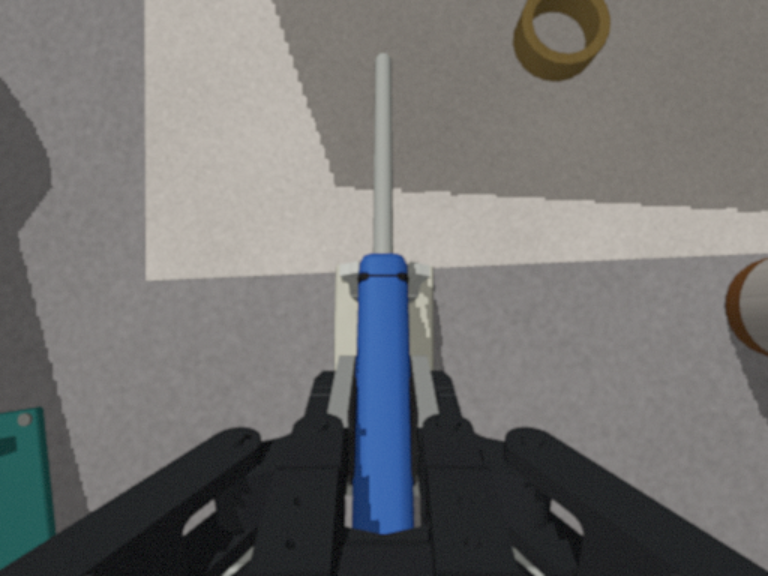

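jog_arm --pt "1 -0.6 0.1 1.2 0 0 0" --pt "1 -0.6 0 1.4 0 0 0" --pt "1 -0.5 0 1.3 0 0 0" --pt "1 -0.5 0 1.2 0 0 0" --pt "1 -0.3 0 0.8 0 0 0" --pt "1 -0.2 0 0.5 0 0 0" --pt "1 0 0 0 0 0 0" --pt "1 0 0 0 0 0 0"

```text
clock: 13.8
tool_pos: [489.7, -170.7, 98.5]
orientation: [-0.134, 0.699, 0.689, 0.136]
contact_force: [0.0, -0.5, -0.1]
gripper_width: 14.6
```

```bash
python3 - <<'E'
from h import *
report()
im=capture('wrist')[:,:,::-1]; cv2.imwrite('pics/w15.png',cv2.resize(im,None,fx=1.5,fy=1.5))
report()
p,r=cur()
rows(p,r,TS,RS,1)
E
```

```text
t 13.8 tcp [ 489.7 -170.7   98.5] x [0.014 0.927 0.375] y [ 1.    -0.015 -0.001] z [ 0.005  0.375 -0.927] F [ 0.  -0.5 -0.1] w 14.6 q [-0.65  0.05  1.89  0.31  1.45 -0.71]
t 13.85 tcp [ 489.8 -170.8   98.8] x [0.014 0.927 0.375] y [ 1.    -0.015 -0.   ] z [ 0.005  0.375 -0.927] F [ 0.1  0.1 -1.1] w 14.8 q [-0.65  0.05  1.89  0.31  1.45 -0.71]
[-0.1, -0.05, 0.39, -0.0, -0.0, -0.0]
end [ 489.3 -170.3   94.8] [ 0.005  0.375 -0.927] maxstep 0.4057092555020159
```

View pics/w15.png

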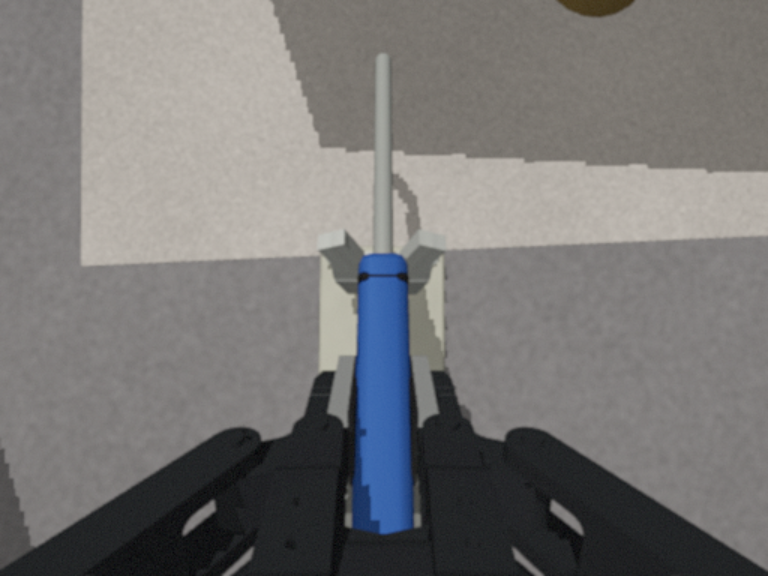

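The rod lies midway between the prongs, about 3 mm above its seat. I'll lower it the rest of the way and open.

jog_arm --pt "1 -0.1 -0.05 0.2 0 0 0" --pt "1 0 0 0.15 0 0 0" --pt "1 0 0 0 0 0 0" --pt "1 0 0 0 0 0 0" --pt "-0.2 0 0 0 0 0 0" --pt "-0.2 0 0 0 0 0 0" --pt "-0.2 0 0 0 0 0 0" --pt "-0.2 0 0 0 0 0 0"

```text
clock: 14.65
tool_pos: [488.9, -170.2, 94.5]
orientation: [-0.135, 0.699, 0.689, 0.136]
contact_force: [0.6, 0.5, -0.3]
gripper_width: 51.1
```

```bash
python3 - <<'E'
from h import *
report()
im=capture('wrist')[:,:,::-1]; cv2.imwrite('pics/w16.png',cv2.resize(im,None,fx=1.5,fy=1.5))
report()
E
```

```text
t 14.65 tcp [ 488.9 -170.2   94.5] x [0.014 0.927 0.376] y [ 1.    -0.015 -0.001] z [ 0.004  0.376 -0.927] F [ 0.6  0.5 -0.3] w 51.1 q [-0.65  0.05  1.89  0.31  1.44 -0.71]
t 14.7 tcp [ 488.8 -170.1   94.5] x [0.014 0.927 0.376] y [ 1.    -0.015 -0.001] z [ 0.004  0.376 -0.927] F [ 0.2 -0.2  0.3] w 51.4 q [-0.65  0.05  1.89  0.31  1.44 -0.71]
```

View pics/w16.png

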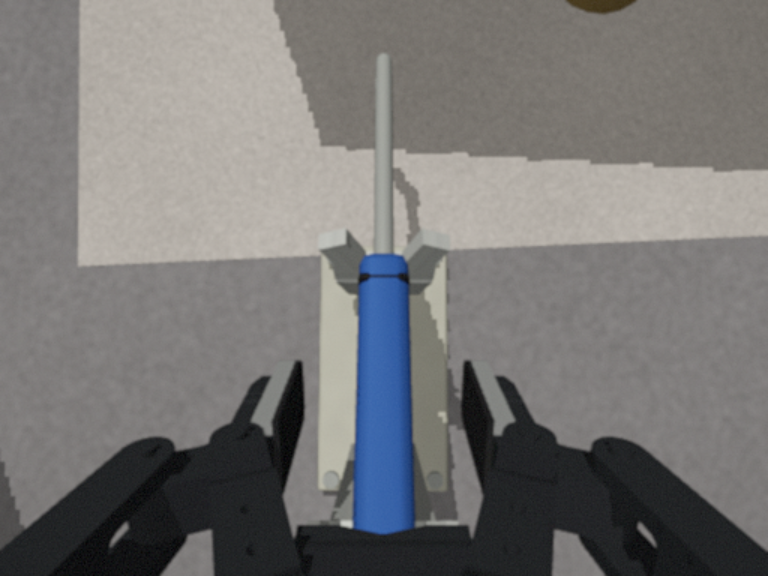

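The rod sits exactly as it did at the start (compare w4) and is free of the fingers. Backing off along the tool axis, then over to the ring.

```bash
python3 - <<'E'
from h import *
p,r=cur()
q=p-r.as_matrix()[:,2]*105; print(q)
rows(q,r,[612,-15,180],pose_R(0,89),8)
E
```

```text
[ 488.39805072 -209.55444944  191.79364684]
[2.22, 1.51, 1.06, -0.0, -0.048, 0.0]
[2.27, 1.51, 0.95, -0.0, -0.048, 0.0]
[2.31, 1.51, 0.84, -0.0, -0.048, 0.0]
[2.35, 1.51, 0.73, -0.0, -0.048, 0.001]
[2.38, 1.51, 0.61, -0.0, -0.048, 0.0]
[2.41, 1.51, 0.5, -0.001, -0.048, 0.001]
[2.43, 1.5, 0.38, -0.0, -0.049, 0.0]
[2.44, 1.5, 0.26, -0.001, -0.048, 0.001]
end [612.  -15.1 180. ] [ 0.  0. -1.] maxstep 2.887594154309085
```

jog_arm --pt "-0.2 0 0 -0.7 0 0 0" --pt "-0.2 0 0 -1.4 0 0 0" --pt "-0.2 0 0 -1.8 0 0 0" --pt "-0.2 0 0 -1.8 0 0 0" --pt "-0.2 0 0 -1.8 0 0 0" --pt "-0.2 0 0 -1.5 0 0 0" --pt "-0.2 0 0 -1 0 0 0" --pt "-0.2 0 0 -0.5 0 0 0"

```text
clock: 15.5
tool_pos: [488.8, -210.4, 193.4]
orientation: [-0.134, 0.699, 0.689, 0.136]
contact_force: [-0.6, 0.1, 0.1]
gripper_width: 51.2
```

```bash
python3 - <<'E'
from h import *
report()
im=capture('scene')[:,:,::-1]; crop(im,180,130,350,270,4,'pics/s17.png')
p,r=cur()
rows(p,r,[612,-15,180],pose_R(0,89),8)
E
```

```text
t 15.5 tcp [ 488.8 -210.4  193.4] x [0.014 0.927 0.374] y [ 1.    -0.015  0.   ] z [ 0.006  0.374 -0.927] F [-0.6  0.1  0.1] w 51.2 q [-0.7  -0.01  1.78  0.29  1.62 -0.71]
[2.22, 1.5, 1.08, -0.0, -0.048, 0.0]
[2.27, 1.5, 0.97, 0.0, -0.048, 0.0]
[2.32, 1.5, 0.86, 0.0, -0.048, 0.0]
[2.36, 1.5, 0.75, 0.0, -0.048, 0.001]
[2.39, 1.5, 0.63, 0.0, -0.048, 0.0]
[2.42, 1.5, 0.52, 0.0, -0.048, 0.001]
[2.44, 1.5, 0.4, 0.0, -0.048, 0.0]
[2.45, 1.51, 0.29, 0.0, -0.048, 0.001]
end [612. -15. 180.] [ 0. -0. -1.] maxstep 2.895185658986311
```

View pics/s17.png

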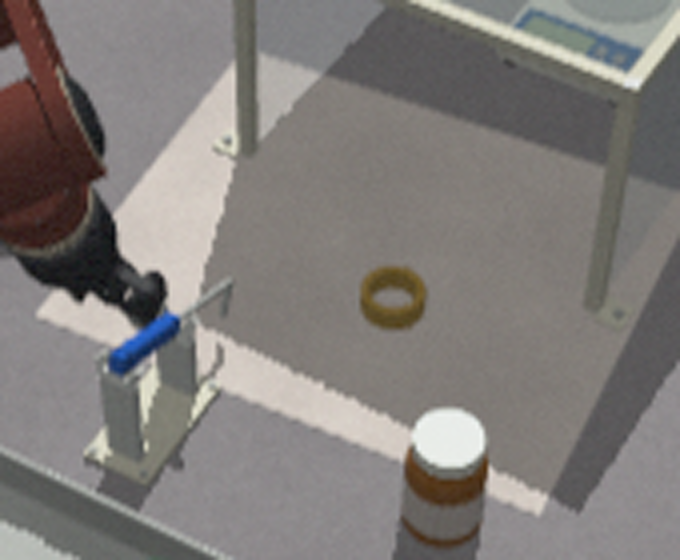

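The scene crop shows the rod seated in the white rest at (145,345) and the ring flat at (392,297).

jog_arm --pt "-0.5 2.2 1.5 1 0 -0.048 0" --pt "-1 2.3 1.5 0.9 0 -0.048 0" --pt "-1 2.3 1.5 0.9 0 -0.048 0" --pt "-1 2.4 1.5 0.8 0 -0.048 0" --pt "-1 2.4 1.5 0.7 0 -0.048 0" --pt "-1 2.4 1.5 0.6 0 -0.048 0" --pt "-1 2.4 1.5 0.5 0 -0.048 0.001" --pt "-1 2.4 1.5 0.3 0 -0.048 0.001"

```text
clock: 16.35
tool_pos: [611.1, -13.3, 175.4]
orientation: [-0.001, 0.713, 0.701, -0.001]
contact_force: [-0.3, -1.2, -0.4]
gripper_width: 85.5
```

jog_arm --pt "-1 0 0 0 0 0 0" --pt "-1 0 0 0 0 0 0" --pt "-1 0 0 0 0 0 0" --pt "-1 0 0 0 0 0 0" --pt "-1 0 0 0 0 0 0" --pt "-1 0 0 0 0 0 0" --pt "-1 0 0 0 0 0 0" --pt "-1 0 0 0 0 0 0"

```text
clock: 17.15
tool_pos: [611.3, -15.0, 176.6]
orientation: [-0.001, 0.713, 0.701, -0.0]
contact_force: [-1.0, 0.3, -1.0]
gripper_width: 85.6
```

```bash
python3 - <<'E'
from h import *
report()
im=capture('wrist')[:,:,::-1]; cv2.imwrite('pics/w18.png',cv2.resize(im,None,fx=1.5,fy=1.5))
m,st,ce=blob(im,(12,70,30),(32,255,255));print(st,ce)
x0,y0,w,h=st[:4]
L=plane('wrist',(x0,y0+h/2-3),25);Rr=plane('wrist',(x0+w,y0+h/2-3),25);F=plane('wrist',(x0+w/2,y0),25);N=plane('wrist',(x0+w/2,y0+h),25);N0=plane('wrist',(x0+w/2,y0+h),0)
print(L,Rr,F,N,N0)
E
```

```text
t 17.15 tcp [611.3 -15.  176.6] x [0.017 1.    0.001] y [ 1.    -0.017 -0.001] z [-0.001  0.001 -1.   ] F [-1.   0.3 -1. ] w 85.6 q [-0.15  0.06  1.7   0.    1.38 -0.13]
[ 224   71   66   69 1770] [256.68135593 105.2480226 ]
[584.67596701  53.62859787  25.        ] [642.95785481  52.65541451  25.        ] [614.20482823  79.19746052  25.        ] [613.33432331  20.11820318  25.        ] [613.40573846  16.50251301   0.        ]
```

View pics/w18.png

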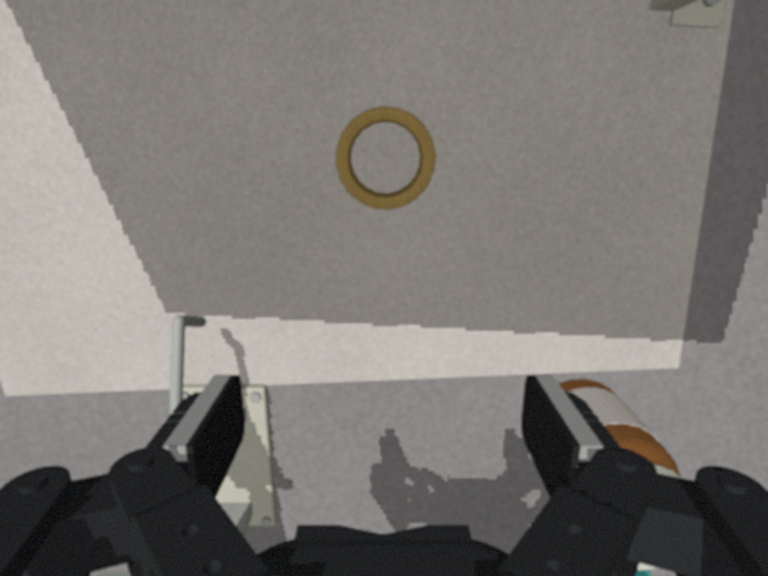

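jog_arm --pt "-1 1.3 0 0.8 0 0 0" --pt "-1 1.5 0.1 1.5 0 0 0" --pt "-1 1.5 0 2 0 0 0" --pt "-1 1.2 0 2.2 0 0 0" --pt "-1 0.9 0 2.4 0 0 0" --pt "-1 0 0 2.2 0 0 0" --pt "-1 0 0 1.8 0 0 0" --pt "-1 0 0 0.8 0 0 0"

```text
clock: 18.0
tool_pos: [610.6, 51.0, 35.6]
orientation: [-0.003, 0.712, 0.702, -0.002]
contact_force: [-1.0, 0.4, -0.0]
gripper_width: 85.5
```

```bash
python3 - <<'E'
from h import *
report()
im=capture('wrist')[:,:,::-1]; cv2.imwrite('pics/w19.png',cv2.resize(im,None,fx=1.5,fy=1.5))
report()
E
```

```text
t 18.0 tcp [610.6  51.   35.6] x [0.015 1.    0.001] y [ 1.    -0.015 -0.007] z [-0.007  0.002 -1.   ] F [-1.   0.4 -0. ] w 85.5 q [-0.04  0.22  1.77  0.    1.15 -0.02]
t 18.05 tcp [610.4  50.7  35.3] x [0.015 1.    0.001] y [ 1.    -0.015 -0.007] z [-0.007  0.002 -1.   ] F [-0.7  0.2 -2. ] w 85.7 q [-0.04  0.22  1.77  0.    1.15 -0.02]
```

View pics/w19.png

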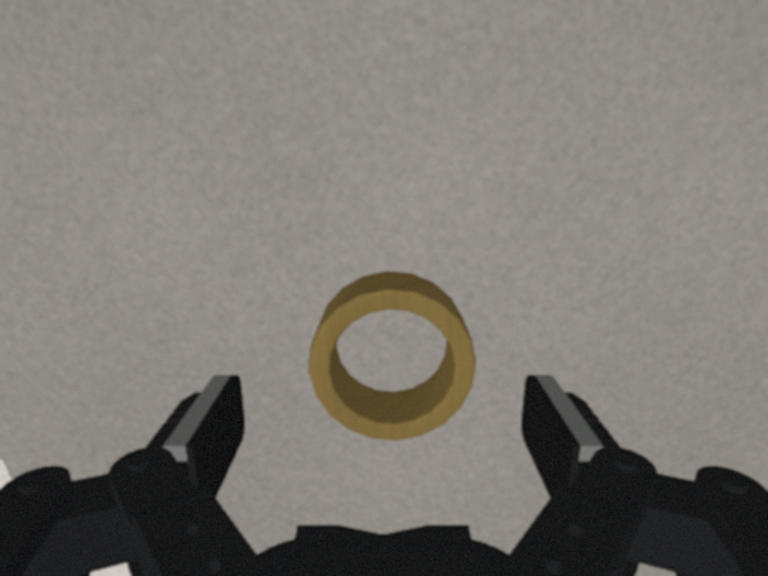

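The ring at (392,365) is between the jaws and about 3 mm to the right. I'll shift over and go down.

jog_arm --pt "-1 -0.1 0.3 0.6 0 0 0" --pt "-1 0 0 0.9 0 0 0" --pt "-1 0 0 0.9 0 0 0" --pt "-1 0 0 0.7 0 0 0" --pt "-1 0 0 0.4 0 0 0" --pt "-1 0 0 0.2 0 0 0" --pt "-1 0 0 0 0 0 0" --pt "-1 0 0 0 0 0 0"

```text
clock: 18.85
tool_pos: [616.4, 48.4, 2.9]
orientation: [-0.001, 0.713, 0.701, 0.0]
contact_force: [0.2, -0.4, -0.0]
gripper_width: 85.4
```

```bash
python3 - <<'E'
from h import *
report()
im=capture('wrist')[:,:,::-1]; cv2.imwrite('pics/w20.png',cv2.resize(im,None,fx=1.5,fy=1.5))
report()
E
```

```text
t 18.85 tcp [616.4  48.4   2.9] x [0.017 1.    0.001] y [ 1.    -0.017 -0.001] z [-0.001  0.001 -1.   ] F [ 0.2 -0.4 -0. ] w 85.4 q [-0.04  0.28  1.77  0.    1.09 -0.03]
t 18.9 tcp [616.5  48.4   3. ] x [0.017 1.    0.001] y [ 1.    -0.017 -0.   ] z [-0.     0.001 -1.   ] F [-0.5 -0.1  0.2] w 85.4 q [-0.04  0.28  1.77  0.    1.09 -0.03]
```

View pics/w20.png

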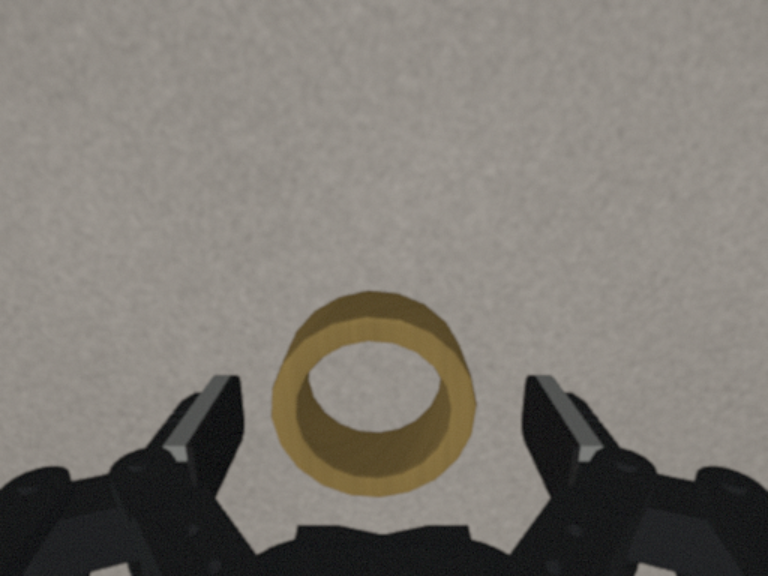

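jog_arm --pt "-1 0.1 -0.3 0.2 0 0 0" --pt "-1 0 0 0.3 0 0 0" --pt "-0.6 0 0 0 0 0 0" --pt "1 0 0 0 0 0 0" --pt "1 0 0 0 0 0 0" --pt "1 0 0 0 0 0 0" --pt "1 0 0 0 0 0 0" --pt "1 0 0 0 0 0 0" --force 50

```text
clock: 19.7
tool_pos: [613.5, 49.5, -2.1]
orientation: [-0.001, 0.713, 0.701, 0.0]
contact_force: [0.3, 0.9, 2.0]
gripper_width: 57.6
```

```bash
python3 - <<'E'
from h import *
report()
im=capture('wrist')[:,:,::-1]; cv2.imwrite('pics/w21.png',cv2.resize(im,None,fx=1.5,fy=1.5))
report()
E
```

```text
t 19.7 tcp [613.5  49.5  -2.1] x [0.016 1.    0.001] y [ 1.    -0.016 -0.001] z [-0.001  0.001 -1.   ] F [0.3 0.9 2. ] w 57.6 q [-0.04  0.28  1.78  0.    1.08 -0.02]
t 19.75 tcp [613.4  49.5  -2.1] x [0.017 1.    0.001] y [ 1.    -0.017 -0.001] z [-0.001  0.001 -1.   ] F [-0.7  0.2  1.8] w 57.8 q [-0.04  0.28  1.78  0.    1.08 -0.02]
```

View pics/w21.png

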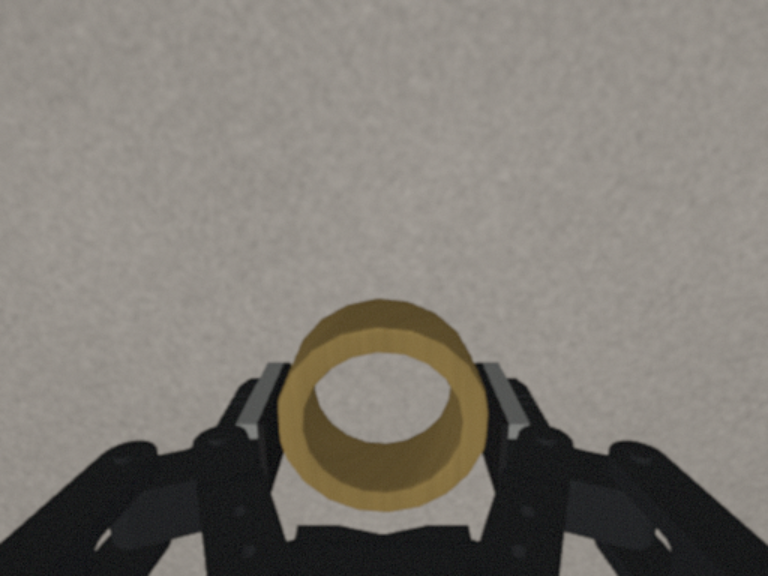

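The ring is gripped by its outside, with the reading at 57.6 mm (the rod also read about 1.5 mm under). Lifting straight up.

jog_arm --pt "1 0 0 -0.8 0 0 0" --pt "1 0 0 -2 0 0 0" --pt "1 0 0 -3.2 0 0 0" --pt "1 0 0 -3.5 0 0 0" --pt "1 0 0 -3.5 0 0 0" --pt "1 0 0 -3.5 0 0 0" --pt "1 -1.5 -0.5 -2.5 0 0 0" --pt "1 -3 -1.2 -1.5 0 0 0"

```text
clock: 20.55
tool_pos: [596.3, 5.4, 205.2]
orientation: [0.0, 0.712, 0.702, 0.001]
contact_force: [-0.2, -0.0, -3.0]
gripper_width: 57.8
```

```bash
python3 - <<'E'
from h import *
report()
im=capture('wrist')[:,:,::-1]; cv2.imwrite('pics/w22.png',cv2.resize(im,None,fx=1.5,fy=1.5))
p,r=cur()
rows(p,r,[447,-388,205],pose_R(0,89),10)
E
```

```text
t 20.55 tcp [596.3   5.4 205.2] x [0.014 1.    0.001] y [ 1.    -0.014  0.002] z [ 0.002  0.001 -1.   ] F [-0.2 -0.  -3. ] w 57.8 q [-0.12  0.    1.71  0.    1.43 -0.1 ]
[-3.91, -1.42, 0.03, 0.0, 0.0, -0.0]
[-3.91, -1.42, 0.03, 0.0, 0.0, -0.0]
[-3.91, -1.42, 0.03, 0.0, 0.0, -0.0]
[-3.91, -1.41, 0.03, 0.0, 0.001, -0.0]
[-3.91, -1.42, 0.03, 0.0, 0.0, -0.0]
[-3.91, -1.41, 0.03, 0.0, 0.001, -0.0]
[-3.91, -1.42, 0.03, 0.001, 0.0, -0.0]
[-3.9, -1.41, 0.03, 0.0, 0.001, -0.0]
[-3.91, -1.42, 0.02, 0.001, 0.0, -0.0]
[-3.9, -1.41, 0.02, 0.0, 0.001, -0.0]
end [ 447. -388.  205.] [ 0.  0. -1.] maxstep 4.159975961469009
```

View pics/w22.png

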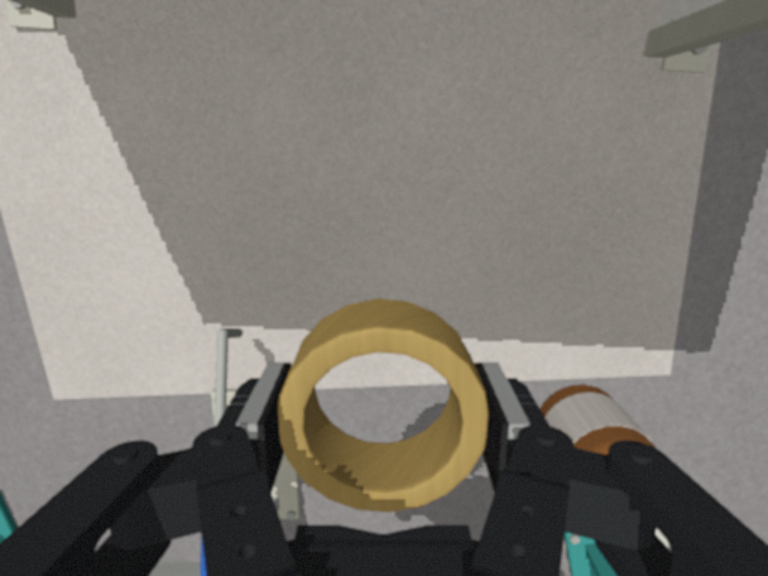

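jog_arm --pt "1 -3.9 -1.4 0 0 0 0" --pt "1 -3.9 -1.4 0 0 0 0" --pt "1 -3.9 -1.4 0 0 0 0" --pt "1 -3.9 -1.4 0 0 0 0" --pt "1 -3.9 -1.4 0 0 0 0" --pt "1 -3.9 -1.4 0 0 0 0" --pt "1 -3.9 -1.4 0 0 0 0" --pt "1 -3.9 -1.4 0 0 0 0"

```text
clock: 21.4
tool_pos: [477.0, -306.5, 201.3]
orientation: [-0.002, 0.713, 0.701, -0.0]
contact_force: [1.2, -0.4, -3.1]
gripper_width: 57.9
```

```bash
python3 - <<'E'
from h import *
report()
p,r=cur()
rows(p,r,[447,-388,205],pose_R(0,89),2)
E
```

```text
t 21.4 tcp [ 477.  -306.5  201.3] x [0.017 1.    0.002] y [ 1.    -0.017 -0.003] z [-0.003  0.002 -1.   ] F [ 1.2 -0.4 -3.1] w 57.9 q [-0.7  -0.06  1.78  0.    1.43 -0.69]
[-4.1, -1.43, -0.19, -0.001, -0.001, 0.0]
[-4.1, -1.43, -0.18, -0.002, -0.001, 0.001]
end [ 447. -388.  205.] [ 0.  0. -1.] maxstep 4.346377802262477
```

jog_arm --pt "1 -3.5 -1.3 0 0 0 0" --pt "1 -3 -1 0 0 0 0" --pt "1 -1.6 -0.6 0.5 0 0 0" --pt "1 0 0 1.5 0 0 0" --pt "1 0 0 2 0 0 0" --pt "1 0 0 2 0 0 0" --pt "1 0 0 1.5 0 0 0" --pt "1 0 0 0.5 0 0 0"

```text
clock: 22.2
tool_pos: [447.1, -383.4, 118.7]
orientation: [-0.004, 0.713, 0.702, 0.0]
contact_force: [0.3, 0.8, -3.0]
gripper_width: 57.8
```

```bash
python3 - <<'E'
from h import *
report()
im=capture('wrist')[:,:,::-1]; cv2.imwrite('pics/w23.png',cv2.resize(im,None,fx=1.5,fy=1.5))
report()
im=capture('top')[:,:,::-1]; crop(im,280,100,420,260,4,'pics/t23.png')
im=capture('scene')[:,:,::-1]; crop(im,80,210,270,340,4,'pics/s23.png')
E
```

```text
t 22.2 tcp [ 447.1 -383.4  118.7] x [0.015 1.    0.006] y [ 1.    -0.015 -0.005] z [-0.005  0.006 -1.   ] F [ 0.3  0.8 -3. ] w 57.8 q [-0.84  0.07  1.79  0.    1.29 -0.82]
t 22.25 tcp [ 447.3 -383.9  119.2] x [0.016 1.    0.005] y [ 1.    -0.015 -0.004] z [-0.004  0.005 -1.   ] F [-0.8  0.7 -3.4] w 57.7 q [-0.84  0.07  1.79  0.    1.29 -0.82]
```

View pics/w23.png

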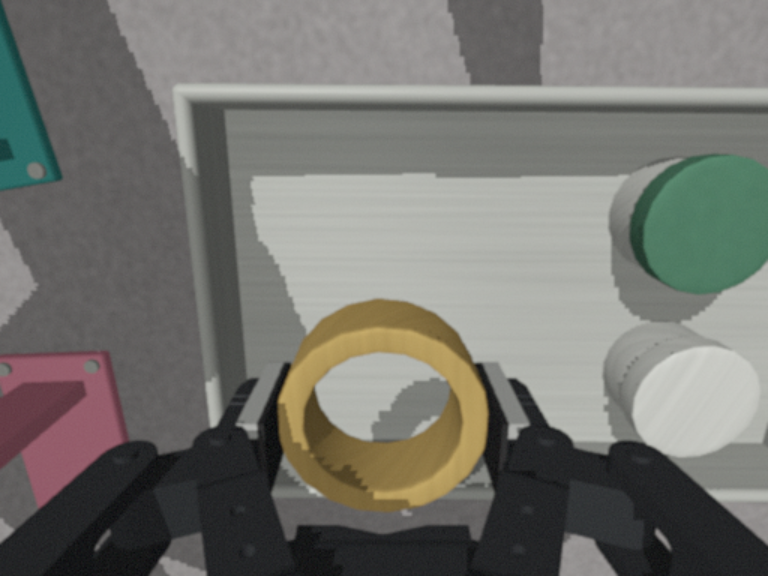

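View pics/s23.png

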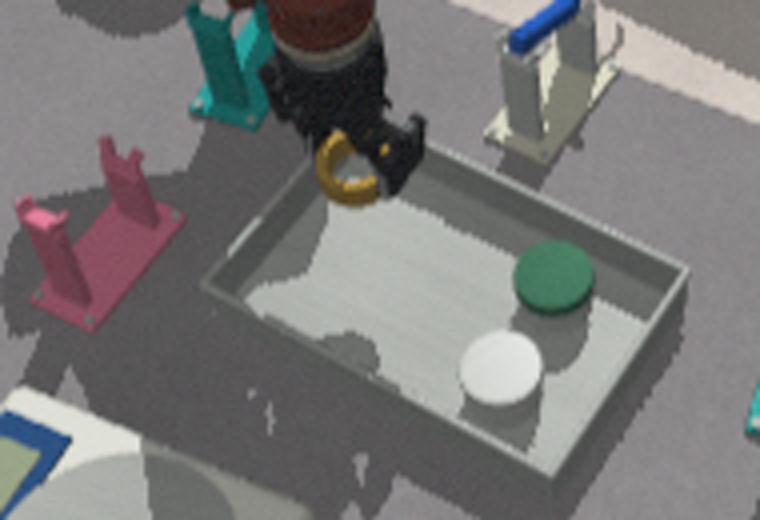

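```bash
python3 - <<'E'
from h import *
print('corner',plane('wrist',(178/1.5,92/1.5),45),'far wall',plane('wrist',(700/1.5,92/1.5),45),'left wall',plane('wrist',(205/1.5,400/1.5),45),'near rim',plane('wrist',(700/1.5,495/1.5),45))
print('white tin left base',plane('wrist',(605/1.5,375/1.5),4), 'green left',plane('wrist',(610/1.5,220/1.5),4))
E
```

```text
corner [ 362.83364153 -288.44695074   45.        ] far wall [ 583.9254562  -291.97765135   45.        ] left wall [ 355.5550619  -436.09391823   45.        ] near rim [ 621.71167674 -499.44083248   45.        ]
white tin left base [ 580.89766703 -446.65293032    4.        ] green left [ 572.06805222 -352.93640343    4.        ]
```

The tray walls come out at x≈360 (-x end) and y≈-290 to -495, and the nearest tin edge is at x≈572, so the fingers fit with 60 mm or more to spare. Lowering.

jog_arm --pt "1 -0.4 0 1 0 0 0" --pt "1 -0.1 0 2 0 0 0" --pt "1 0 0 2.2 0 0 0" --pt "1 0 0 2.2 0 0 0" --pt "1 0 0 1.8 0 0 0" --pt "1 0 0 1.2 0 0 0" --pt "1 0 0 0.6 0 0 0" --pt "1 0 0 0 0 0 0"

```text
clock: 23.15
tool_pos: [447.7, -390.9, 11.9]
orientation: [-0.001, 0.713, 0.701, -0.0]
contact_force: [-0.5, 0.4, -3.2]
gripper_width: 57.7
```

```bash
python3 - <<'E'
from h import *
report()
E
```

```text
t 23.15 tcp [ 447.7 -390.9   11.9] x [0.017 1.    0.002] y [ 1.    -0.017 -0.002] z [-0.002  0.002 -1.   ] F [-0.5  0.4 -3.2] w 57.7 q [-0.84  0.22  1.83 -0.    1.1  -0.83]
```

jog_arm --pt "1 0 0 0.4 0 0 0" --pt "1 0 0 0.3 0 0 0" --pt "1 0 0 0.2 0 0 0" --pt "1 0 0 0.1 0 0 0" --pt "1 0 0 0 0 0 0" --pt "1 0 0 0 0 0 0" --pt "1 0 0 0 0 0 0" --pt "1 0 0 0 0 0 0"

```text
clock: 23.95
tool_pos: [447.9, -390.9, 2.4]
orientation: [-0.001, 0.713, 0.701, -0.0]
contact_force: [-0.4, 0.0, -2.9]
gripper_width: 57.6
```

```bash
python3 - <<'E'
from h import *
report()
E
```

```text
t 23.95 tcp [ 447.9 -390.9    2.4] x [0.017 1.    0.001] y [ 1.    -0.017 -0.001] z [-0.001  0.001 -1.   ] F [-0.4  0.  -2.9] w 57.6 q [-0.84  0.23  1.83 -0.    1.08 -0.83]
```

jog_arm --pt "1 0 0 0.1 0 0 0" --pt "1 0 0 0 0 0 0" --pt "1 0 0 0 0 0 0" --pt "-0.75 0 0 0 0 0 0" --pt "-0.75 0 0 0 0 0 0" --pt "-1 0 0 0 0 0 0" --pt "-1 0 0 0 0 0 0" --pt "-1 0 0 0 0 0 0"

```text
clock: 24.75
tool_pos: [447.9, -390.9, 1.3]
orientation: [-0.001, 0.713, 0.701, -0.0]
contact_force: [0.3, -0.0, 0.7]
gripper_width: 85.2
```

```bash
python3 - <<'E'
from h import *
report()
im=capture('wrist')[:,:,::-1]; cv2.imwrite('pics/w24.png',cv2.resize(im,None,fx=1.5,fy=1.5))
E
```

```text
t 24.75 tcp [ 447.9 -390.9    1.3] x [0.017 1.    0.001] y [ 1.    -0.017 -0.001] z [-0.001  0.001 -1.   ] F [ 0.3 -0.   0.7] w 85.2 q [-0.84  0.23  1.83 -0.    1.08 -0.83]
```

View pics/w24.png

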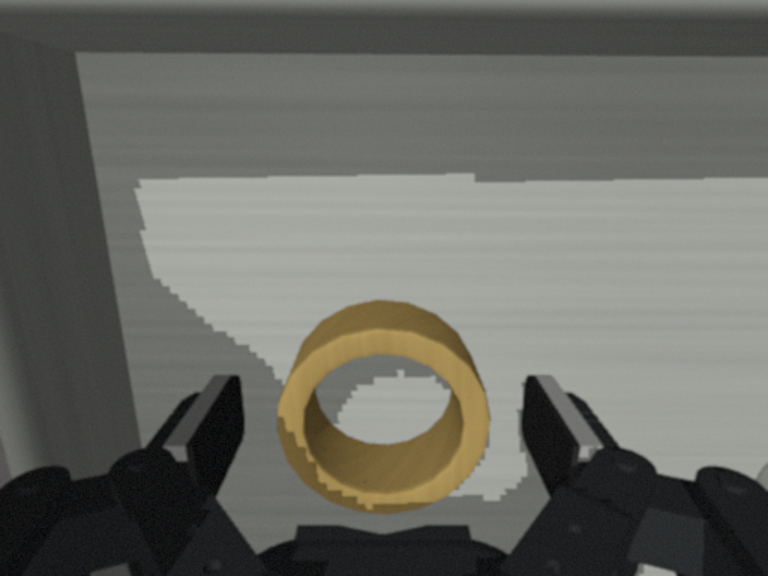

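The ring is free and flat on the floor at (384,415), with the jaws open to either side. Rising straight up.

jog_arm --pt "-1 0 0 -0.8 0 0 0" --pt "-1 0 0 -1.8 0 0 0" --pt "-1 0 0 -2.6 0 0 0" --pt "-1 0 0 -3 0 0 0" --pt "-1 0 0 -3 0 0 0" --pt "-1 0 0 -3 0 0 0" --pt "-1 0 0 -2 0 0 0" --pt "-1 0 0 -1 0 0 0"

```text
clock: 25.6
tool_pos: [449.0, -392.0, 176.9]
orientation: [0.002, 0.713, 0.701, -0.0]
contact_force: [0.3, -0.9, -0.1]
gripper_width: 85.1
```

jog_arm --pt "-1 -3 -1 -1 0 0 0" --pt "-1 -3 -1 -1 0 0 0" --pt "-1 -2 -1 -1 0 0 0" --pt "-1 0 0 0 0 0 0" --pt "-1 0 0 0 0 0 0" --pt "-1 0 0 0 0 0 0" --pt "-1 0 0 0 0 0 0" --pt "-1 0 0 0 0 0 0"

```text
clock: 26.4
tool_pos: [417.0, -469.6, 202.7]
orientation: [-0.001, 0.713, 0.702, 0.0]
contact_force: [0.6, 0.7, 0.6]
gripper_width: 85.4
```

```bash
python3 - <<'E'
from h import *
report()
im=capture('wrist')[:,:,::-1]; cv2.imwrite('pics/w25.png',cv2.resize(im,None,fx=1.5,fy=1.5))
m,st,ce=blob(im,(12,70,30),(32,255,255));print(st)
x0,y0,w,h=st[:4];print(plane('wrist',(x0,y0+h/2),29),plane('wrist',(x0+w,y0+h/2),29),plane('wrist',(x0+w/2,y0),29),plane('wrist',(x0+w/2,y0+h),29))
im=capture('scene')[:,:,::-1]; cv2.imwrite('pics/s25.png',cv2.resize(im,None,fx=1.5,fy=1.5))
h=cv2.cvtColor(im,cv2.COLOR_BGR2HSV);mk=cv2.inRange(h,(105,140,60),(130,255,255))[200:235,195:235];ys,xs=np.nonzero(mk);print('handle scene centroid (start 215.7,215.3)',xs.mean()+195,ys.mean()+200)
a=cv2.imread('pics/scene0.png');d=cv2.absdiff(a,np.ascontiguousarray(im)).max(2)
for n,(x0,y0,x1,y1) in dict(jar=(278,230,304,268),bal=(310,80,352,140),tinw=(194,292,218,312),ting=(208,268,230,290)).items(): print(n,d[y0:y1,x0:x1].mean())
E
```

```text
t 26.4 tcp [ 417.  -469.6  202.7] x [0.015 1.    0.002] y [ 1.    -0.015 -0.002] z [-0.002  0.002 -1.   ] F [0.6 0.7 0.6] w 85.4 q [-0.96  0.08  1.63 -0.    1.43 -0.95]
[ 256   56   62   66 1617]
[ 418.74454536 -390.19550291   29.        ] [ 476.93287164 -391.1025571    29.        ] [ 447.42682534 -361.99727478   29.        ] [ 448.28576295 -421.03950228   29.        ]
handle scene centroid (start 215.7,215.3) 215.59 215.33
jar 3.520242914979757
bal 3.757142857142857
tinw 3.68125
ting 3.4318181818181817
```

View pics/s25.png

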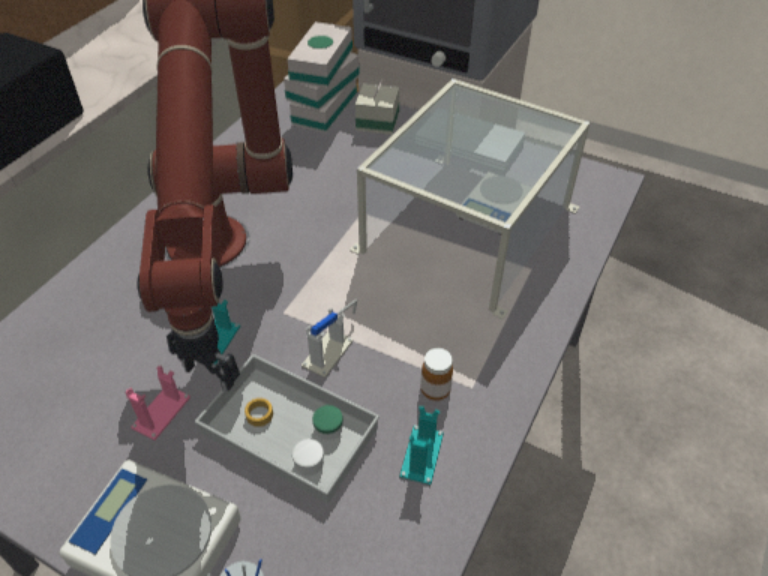

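View pics/w25.png

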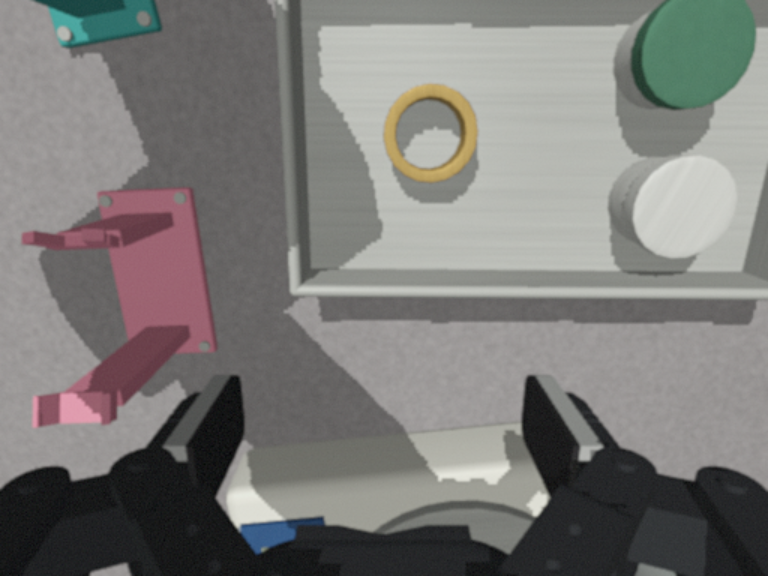

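The ring lies flat in the free half of the tray, centred at (430,132) in the wrist view, which is (448,-391) in the world. The rod's handle is at its starting pixel to within 0.1 px. The tins, jar and balance look unchanged. Handing in.

```bash
python3 - <<'E'
from plant import *
print(job_done())
E
```

```text
the job is handed in; nothing more can be done
None
```

I hooked the ring inside its bore and drew it out along the bench to about 100 mm in front of the mouth. Then I put the rod back in its white rest, picked the ring up by its outside and laid it in the free half of the tray. I handed the job in at about 26.5 s of the 62 s allowed; `job_done()` gives no verdict, so I don't have one.

**Last checks**
- **Ring:** it lies flat at about (448, -391) mm in world coordinates. That is roughly -80 mm in x and 0 mm in y in the tray's axes, well inside the limits.
- **Rod:** its handle is within about 0.1 px of where it started in the scene view.
- **Tins, jar and balance:** the scene view shows no change from the start beyond image noise.
- **Gripper:** it is open and clear of everything, with the wrist force near zero.

**What disagreed**
- **Camera scale:** the wrist camera measured the ring 1–2 mm under its 60 mm.
- **Gripper width:** it read about 1.5–2 mm under the true size on both the ring and the rod.
- **Ring position under the guard:** the top and scene views differed by about 5 mm. I settled it with a close wrist picture before lowering the hook.

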